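# Seat the sample carousel on its drive

## Task

Lift the round sample carousel off its black storage ring by its finger grip and lower it into the well of the sample changer; the slotted drive in the well is parked at an unknown angle, so turn the carousel under light pressure until its key drops into the slot and its disc lies flat on the square collar. Then slide the changer's keeper fully in over the edge of the disc and let go. Be gentle: the drive is delicate and must never be pressed with more than about 3.5 kg of force, and the other things on the bench must stay where they are.

Things in the scene. Friction and masses are not known exactly. Their poses are not given: they have to be found in the camera images.
- carousel: Loose grey disc, 120 mm across, 8 mm thick, ten dark empty vial holes, about 0.3 kg, lying on the storage ring. Origin: centre of the disc's underside, z up. In its middle an upright finger grip: a bar 44 mm long (along x), 14 mm thick (along y), top 53 mm above the origin; the 52 mm wide boss at its foot reaches up to 12 mm. A steel spigot of 34 mm diameter hangs from 0 to 20 mm below the origin (last 5 mm tapered).
- key_tip (a point): Centre of the lower end of the carousel's flat steel key, under the spigot, hidden below the disc: 29 mm under the carousel's origin. The key is 28 mm long along the carousel's x (parallel to the finger grip), 6 mm thick along y, and hangs from 20 to 29 mm below the origin. It is the same either way round.
- stand: Fixed black storage ring on the bench, 90 mm outside and 52 mm inside diameter, 35 mm high; the carousel's disc rests on it with spigot and key hanging inside. Origin: centre of its underside.
- changer: Fixed sample changer: white base 260 mm (its x) by 190 mm (its y), 44 mm high; origin at the centre of its underside, x pointing from the keeper side to the rear console (to 91 mm high, 97 to 127 mm from the centre in x, 170 mm wide). In the middle stands a 68 mm square steel collar up to 75 mm with the round well. The keeper's grey pedestal, 50 mm wide, stands at x = -130 to -66 mm, up to 87 mm.
- well (a point): Centre of the well's mouth at the collar's top face, 75 mm above the bench, axes as the changer's. The well is 36 mm in diameter with a 4 mm chamfer at the mouth. Fully home, with the disc flat on the collar, the carousel's origin is at this point; with the key resting on the drive face it is 8.5 mm above it (6 mm with the drive's spring fully pressed).
- drive_face (a point): Centre of the drive's face, 20.5 mm down in the well (axes as the changer's, not the slot's): dark steel with one slot right across, 8.4 mm wide, 10.5 mm deep. The slot's angle is not measured: parked 0.2 to 1.6 rad (11 to 92 degrees) anticlockwise, seen from above, of the changer's x axis, braked (it slips only above 0.12 N m). The face is sprung: gives 2.5 mm (2 N to 6 N), then is rigid. The key drops within about 0.08 rad of the slot.
- keeper (a joint): Travel of the keeper in m: 0 drawn back, 0.030 fully in. Slides along the changer's +x, towards the well, about 1.5 N friction. A flat steel bar 24 mm wide, 6 mm thick, underside 87 mm above the bench: it passes 4 mm over a seated disc but butts against one that is not home. Its nose is 65 mm from the well's centre at 0, 35 mm at 0.030.
- keeper_knob (a point): Centre of the top of the keeper's knob, a black upright post 16 mm in diameter and 28 mm tall on the bar (from 93 to 121 mm above the bench); at keeper 0 it is 102 mm from the well's centre on the changer's -x side. Moves with the keeper.
- reagent: White plastic bottle, 64 mm diameter, 160 mm tall; a bystander, leave it alone. Origin: centre of its underside.
- amber: Brown glass bottle, 70 mm diameter, 140 mm tall; a bystander, leave it alone. Origin: centre of its underside.
- beaker: Glass beaker, 72 mm diameter, 90 mm tall; a bystander, leave it alone. Origin: centre of its underside.
- washbottle: Clear plastic bottle, 60 mm diameter, 170 mm tall; a bystander, leave it alone. Origin: centre of its underside.
- jar: Small white jar, 56 mm diameter, 65 mm tall; a bystander, leave it alone. Origin: centre of its underside.
- vialrack: White block with ten short vials, 60 by 130 mm, 48 mm tall; a bystander, leave it alone. Origin: centre of its underside.

How it is judged:
By the outcome, as a careful person would: the job done as asked, in the order asked, and still so for the second after the job is handed in, with the robot touching nothing.
It also fails if it takes over 70 s, if anything falls off the work surface, if the arm or the gripper's body presses on something with over 40 N, if the wrist force passes 120 N, or if a joint passes its speed limit or range.

## Robot

A 6-joint arm with a two-finger parallel gripper is mounted at the origin on the work surface. World frame = base frame: x ahead of the robot, y to its left, z up, the work surface at z = 0. Lengths are in m, angles in degrees, forces in N, time in s.
With the tool pointing down it reaches from about 0.25 to 0.725 m from the base axis. Payload 9.7 kg.
Tool frame: the origin (TCP) lies midway between the tips of the shut fingers; the grasp point (between the pads) lies 19 mm behind it (bot.pinch_z is the distance from the TCP to the grasp point, in m); z points along the fingers, y is the direction in which the jaws open and shut (so a half turn about z gives the same grasp; the last joint's range is limited). The gripper opens to 85 mm and grips with 20 to 120 N. Pads are 22 mm wide; open, the fingers measure 114 mm over their backs; the gripper's body (76 mm by 85 mm) begins 54 mm behind the grasp point. The pads swing forward as they close: fully open they stand 13 mm farther back than shut.
Start: joints at [71.963, 4.979, 10.078, 95.1, 0, 90], TCP at [0.17, 0.523, 0.231] pointing down, gripper open.
Joint ranges: [-179.16, 179.16], [-48.56, 103.87], [-65.8, 70.77], [-126.05, 130.52], [-82.76, 87.17], [-180, 180]. Speed limits (degrees/s): [127.2, 127.2, 147.25, 180, 180, 180].

## Interface

Orientations are given as [roll, pitch, yaw] about the fixed x, y, z axes, in that order (R = Rz(yaw) Ry(pitch) Rx(roll)).
In Python, from workcell import bot, imaging gives the robot as it stands.
- The arm moves only by the tool servo_tool, never from a script. Its argument "moves" is a list that holds one entry, the list of rows, each a list of 7 numbers: the turn, a rotation vector about the tool's x, y, z in rad, then the shift along the tool's x, y, z in cm, then the finger opening in cm, from 0 to 8.54. A call has 1 to 12 rows; each row shifts and turns the pose as measured when the row begins, along the tool's axes as they then stand; what a row does not reach is not made up. A row lasts 1/12 s, in which the tool goes at most 41.7 mm and 7.16 degrees, less where a joint would pass 70% of its speed; a pose out of reach is approached as far as the arm can. A call is refused whole if a number of a shift passes 4.17 or a number of a turn 0.125, either way. A call with a gripper value outside its range is refused whole. The fingers move at their own pace and stop on an object; "force" is the grip in N (left out, the last holds). Time passes only in rows, so rows that do not move let the fingers close. It gives the time, the measured TCP pose, the force and the opening at its end, in the units of the state.
- bot.get_obs(): the state, without advancing time (a new reading comes with each control period).
- imaging.camera(name): name is "side" or "top"; returns the picture (420x560x3 uint8, blue, green, red); there is no depth.
- imaging.calibration(name): a dict with "fx", "fy", "cx", "cy" (pixels), "camera_from_world" (4x4, takes a point from world to camera coordinates). Camera axes: x right, y down, z forward; pixel columns grow to the right and rows downward; lengths in m; the calibration is good to about 2 mm. A picture is of the moment at which its call begins. calibration takes no time and is no camera call.
- bot.job_done(): hands the job in, once; it reports no verdict.
The state is a dict: "time": time; "q": joint angles; "qd": joint speeds; "joint_efforts": joint torques, N m; "ee_pos": TCP position; "tcp_rot": TCP orientation; "wrist_force": force on the tool from outside, world axes, zero at the start; "torque": the same for the moment, N m; "opening": finger opening in m.
Only numpy, scipy, OpenCV 4.12 (cv2) and the standard library are available. Lean on these libraries where they do the work, as an engineer would, in place of code of your own. Each camera call takes 0.05 s, during which the arm holds its last target.

## Working session

There is one attempt and no reset: what is moved stays moved. The work goes in short steps, Python scripts to look and compute and a tool call to move; the robot and the scene stay as the last step left them, time stands still between calls to the robot, and variables do not carry over. Pictures are saved under pics/ and viewed, and the job is handed in when it is done.

Besides the shell and the picture viewer there is one more tool, called after "Request:" as name(argument=value, ...) on one line, values as JSON. servo_tool: Moves the arm, as the interface text tells. Its arguments: {"type":"object","properties":{"moves":{"type":"array","items":{"type":"array","items":{"type":"array","items":{"type":"number"}}}},"force":{"type":"number"}},"required":["moves"]}

```bash
mkdir -p pics; ls; python3 - <<'E'
from workcell import bot, imaging
import cv2
for n in("side","top"):
    cv2.imwrite(f"pics/{n}0.png",imaging.camera(n)); print(imaging.calibration(n))
o=bot.get_obs();print(o, bot.pinch_z)
E
```

```text
pics
{'fx': 496.0571394891263, 'fy': 496.0571394891263, 'cx': 275.83854055213015, 'cy': 207.26684856006852, 'camera_from_world': array([[ 0.98582815, -0.16596166, -0.02448646, -0.53756902],
       [-0.1059277 , -0.50263085, -0.85798692,  0.14833489],
       [ 0.13008528,  0.84842145, -0.51308757,  1.29151807],
       [ 0.        ,  0.        ,  0.        ,  1.        ]])}
{'fx': 540.9978185615626, 'fy': 540.9978185615626, 'cx': 283.0991101668177, 'cy': 208.99777089703915, 'camera_from_world': array([[ 0.00424421, -0.99965608,  0.02587891, -0.01893872],
       [-0.99108923, -0.00765039, -0.1329797 ,  0.55339455],
       [ 0.13313195, -0.02508391, -0.99078084,  1.34653123],
       [ 0.        ,  0.        ,  0.        ,  1.        ]])}
{'time': 0.1, 'q': array([7.19629416e+01, 5.00770567e+00, 1.00378891e+01, 9.51001780e+01,
       2.30916106e-03, 9.00002354e+01]), 'qd': array([ 0.04901313, -0.10751057,  0.1215221 , -0.02502897, -0.01830375,
       -0.01518351]), 'joint_efforts': array([-3.75984182e-04, -5.21563768e+01,  4.65651655e+01,  1.59666315e-02,
       -1.72582963e-05, -1.40762222e-05]), 'ee_pos': array([0.1702194 , 0.5227679 , 0.23064641]), 'tcp_rot': array([-1.79930005e+02, -2.30887179e-03,  1.61962703e+02]), 'wrist_force': array([-0.27582557, -0.93654608,  0.50839174]), 'torque': array([-0.02988162, -0.01715131,  0.03813256]), 'opening': 0.085274071735981} 0.0187
```

View pics/side0.png

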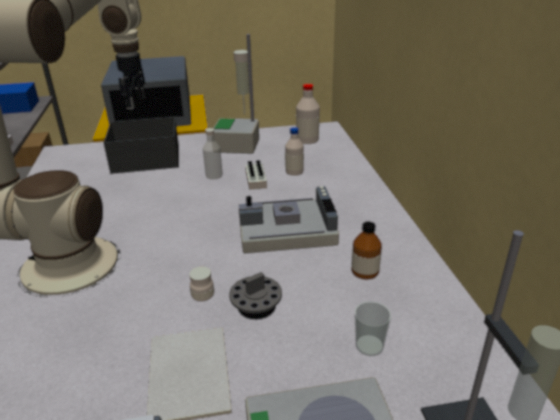

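View pics/top0.png

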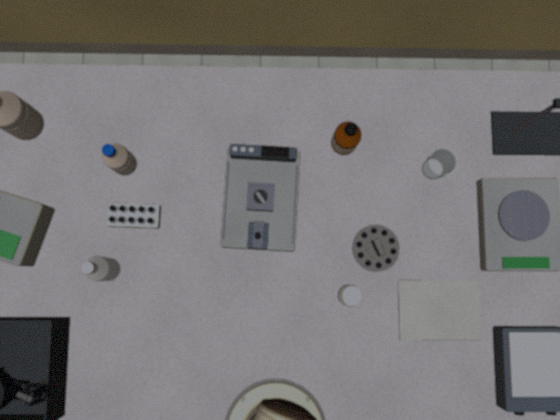

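The side view shows the changer around (287,220) and the carousel at (255,295). The top view has the changer collar at (260,196), the keeper at (258,235) and the carousel at (376,247). I'll enlarge these areas.

```bash
python3 - <<'E'
import cv2,numpy as np
t=cv2.imread("pics/top0.png")
def crop(im,x,y,w,h,s): return cv2.convertScaleAbs(cv2.resize(im[y:y+h,x:x+w],None,fx=s,fy=s,interpolation=cv2.INTER_CUBIC),alpha=1.5)
cv2.imwrite("pics/t_ch.png",crop(t,210,135,100,120,5))
cv2.imwrite("pics/t_ca.png",crop(t,345,215,64,60,9))
cv2.imwrite("pics/t_co.png",crop(t,240,176,40,40,15))
E
```

```text
(no output)
```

View pics/t_ch.png

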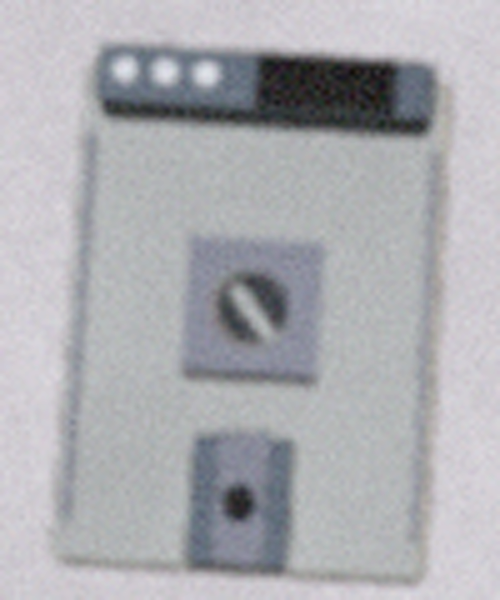

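View pics/t_ca.png

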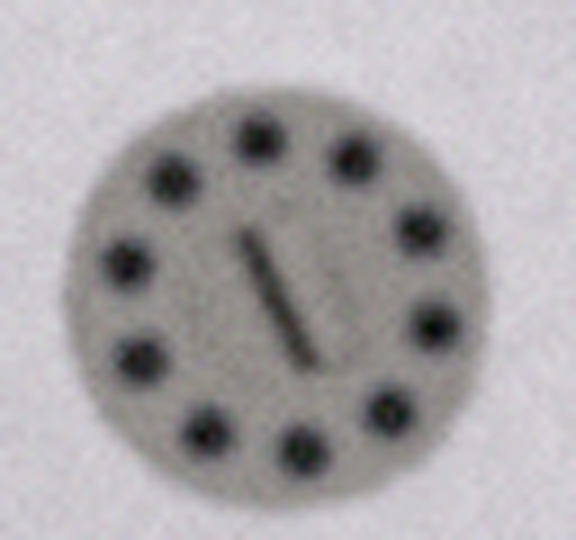

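View pics/t_co.png

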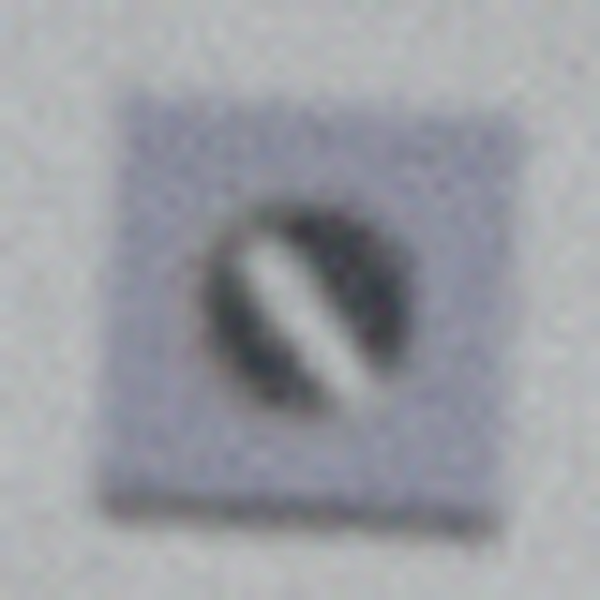

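The slot shows as a bright band across the drive, running from upper left to lower right. The carousel grip's axis is a dark line in the same sense. Next I'll measure positions.

```bash
cat > h.py <<'E'
import numpy as np,cv2
from workcell import bot,imaging
C={n:imaging.calibration(n) for n in("top","side")}
def pw(n,u,v,z):
    c=C[n];M=c["camera_from_world"];R=M[:3,:3];t=M[:3,3]
    d=R.T@np.array([(u-c["cx"])/c["fx"],(v-c["cy"])/c["fy"],1]);o=-R.T@t
    return (o+d*(z-o[2])/d[2])[:2]
def wp(n,p):
    c=C[n];q=c["camera_from_world"]@np.r_[p,1];return np.array([c["fx"]*q[0]/q[2]+c["cx"],c["fy"]*q[1]/q[2]+c["cy"]])
def crop(im,x,y,w,h,s): return cv2.convertScaleAbs(cv2.resize(im[y:y+h,x:x+w],None,fx=s,fy=s,interpolation=cv2.INTER_CUBIC),alpha=1.5)
def cw(n,x,y,s,p,z): return pw(n,x+(p[0]+.5)/s-.5,y+(p[1]+.5)/s-.5,z)
E
python3 - <<'E'
from h import *
f=lambda p,z:cw("top",345,215,9,p,z)
H=np.array([f(p,.043) for p in [(260,138),(354,160),(421,230),(434,326),(389,412),(303,452),(208,433),(141,361),(128,265),(173,181)]])
c=H.mean(0);print("car",c,np.linalg.norm(H-c,axis=1))
a=np.degrees(np.arctan2(*(H-c).T[::-1]));print(a.round(1), (a%36).round(1))
p,q=f((245,235),.088),f((310,365),.088);print("grip",(p+q)/2,np.degrees(np.arctan2(*(p-q)[::-1])),np.linalg.norm(p-q))
g=lambda p,z:cw("top",240,176,15,p,z)
K=np.array([g(p,.075) for p in[(122,98),(520,110),(492,510),(103,488)]]);print("collar",K,K.mean(0))
for i in range(4):
    d=K[(i+1)%4]-K[i];print(np.degrees(np.arctan2(d[1],d[0])),np.linalg.norm(d))
print("wellmouth",g((305,305),.070))
p,q=g((262,245),.055),g((358,390),.055);print("slot",np.degrees(np.arctan2(*(p-q)[::-1])))
k=lambda p,z:cw("top",210,135,5,p,z)
print("knob",k((238,503),.121))
B=np.array([k(p,.044) for p in[(60,560),(422,578)]]);print(B)
S=imaging.camera("side");cv2.imwrite("pics/s_ch.png",crop(S,230,180,115,75,6));cv2.imwrite("pics/s_ca.png",crop(S,180,255,110,75,7))
E
```

```text
car [ 0.45638355 -0.25088285] [0.04477112 0.04396853 0.04416578 0.0438809  0.04413453 0.04416239
 0.04416393 0.04403148 0.04396611 0.04400178]
[   6.6  -29.1  -64.9 -101.  -137.5 -173.1  151.1  115.    79.1   43.1] [6.6 6.9 7.1 7.  6.5 6.9 7.1 7.  7.1 7.1]
grip [ 0.45229994 -0.24094715] 25.89782364910685 0.039207086146048516
collar [[0.61565864 0.07421071]
 [0.61422471 0.00788102]
 [0.54687042 0.01208722]
 [0.55004949 0.07650288]] [0.58170082 0.04267046]
-91.23844448199176 0.06634518584448115
176.42658031449113 0.0674854962693369
87.17460144911576 0.064494058687144
-2.0009175695917985 0.06564917622266388
wellmouth [0.58179066 0.04348303]
slot 33.711119162765826
knob [0.47876409 0.04795794]
[[ 0.45600626  0.13880271]
 [ 0.44801084 -0.04339093]]
```

View pics/s_ch.png

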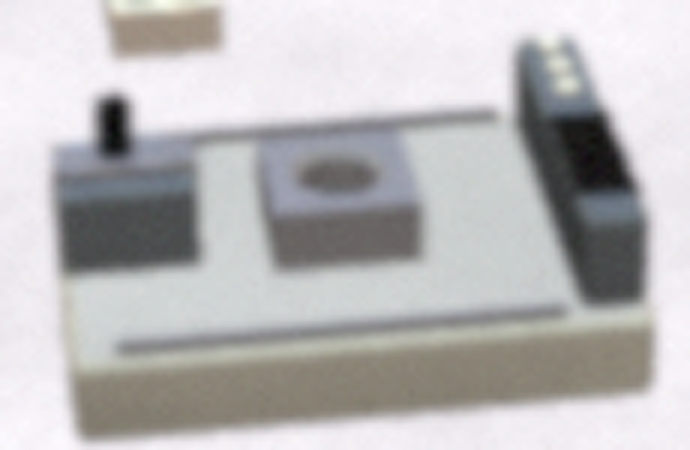

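View pics/s_ca.png

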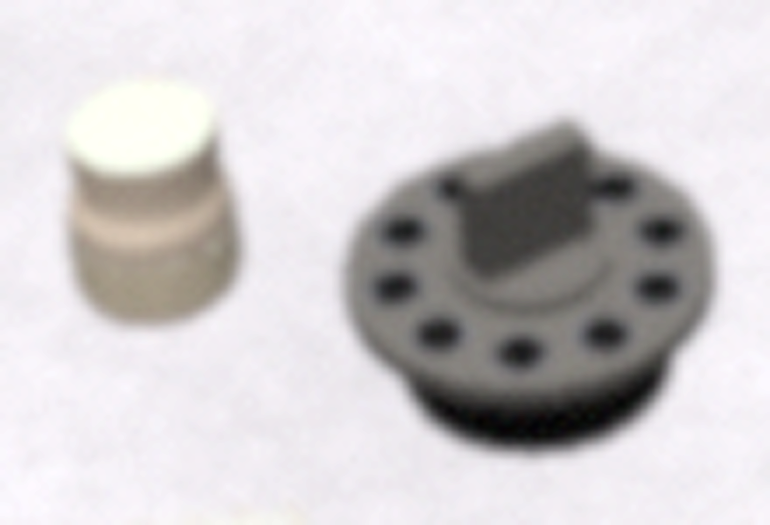

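```bash
cat >> h.py <<'E'
def rot(y): 
    y=np.radians(y);return np.array([[np.cos(y),-np.sin(y)],[np.sin(y),np.cos(y)]])
def poly(n,im,x,y,s,xy,yaw,L,z,col,closed=True):
    pts=[wp(n,np.r_[np.array(xy)+rot(yaw)@np.array(l),z]) for l in L]
    P=np.array([[((u-x+.5)*s-.5),((v-y+.5)*s-.5)] for u,v in pts])
    cv2.polylines(im,[P.round().astype(int)],closed,col,1)
box=lambda a,b,c,d:[(a,c),(b,c),(b,d),(a,d)]
circ=lambda r:[(r*np.cos(t),r*np.sin(t)) for t in np.linspace(0,2*np.pi,60)]
E
cat > ov.py <<'E'
from h import *
CA=(.4564,-.2509);CY=24.9;W=(.5818,.0430);WY=-2.6
S=cv2.imread("pics/side0.png");T=cv2.imread("pics/top0.png")
def ca(n,im,x,y,s):
    poly(n,im,x,y,s,CA,CY,circ(.06),.043,(0,0,255))
    poly(n,im,x,y,s,CA,CY,box(-.022,.022,-.007,.007),.088,(0,255,0))
    poly(n,im,x,y,s,CA,CY,circ(.026),.047,(255,0,0));poly(n,im,x,y,s,CA,CY,circ(.045),0,(255,255,0))
def ch(n,im,x,y,s):
    poly(n,im,x,y,s,W,WY,box(-.034,.034,-.034,.034),.075,(0,0,255))
    poly(n,im,x,y,s,W,WY,circ(.022),.075,(0,255,0))
    poly(n,im,x,y,s,W,WY,box(-.13,.13,-.095,.095),.044,(255,0,0))
    poly(n,im,x,y,s,W+rot(WY)@[-.102,0],WY,circ(.008),.121,(0,255,255))
    poly(n,im,x,y,s,W,WY,box(.097,.127,-.085,.085),.091,(255,0,255))
a=crop(T,340,210,76,70,5);ca("top",a,340,210,5)
b=crop(S,215,260,80,70,5);ca("side",b,215,260,5)
cv2.imwrite("pics/ov_ca.png",np.hstack([a,b]))
a=crop(T,210,135,100,120,4);ch("top",a,210,135,4)
b=crop(S,230,180,115,75,4);ch("side",b,230,180,4)
c=np.zeros((480,860,3),np.uint8);c[:480,:400]=a;c[:300,400:860]=b;cv2.imwrite("pics/ov_ch.png",cv2.resize(c,(800,446)))
E
python3 ov.py
```

```text
(no output)
```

View pics/ov_ca.png

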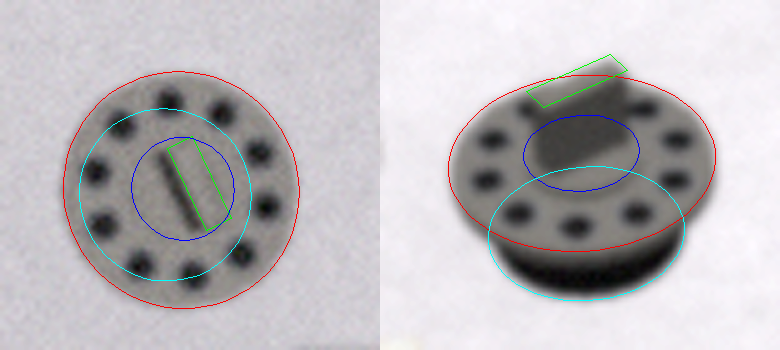

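View pics/ov_ch.png

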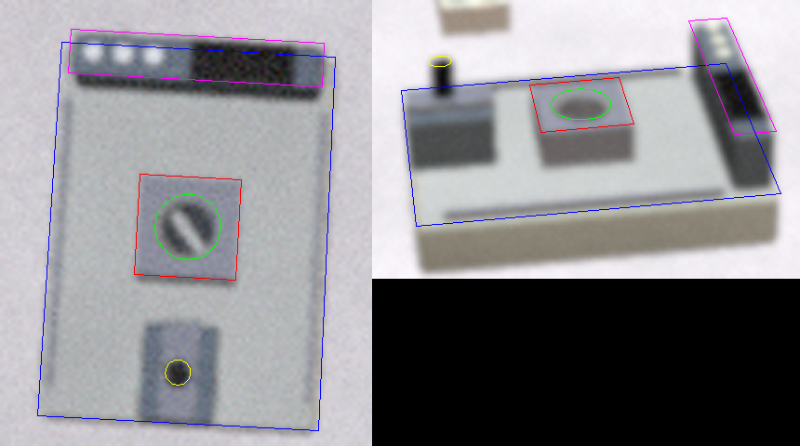

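The changer model fits the top view well. The side view has a consistent offset of about 1.5 px, which is calibration error. I'm planning the approach to the carousel now.

```bash
cat >> h.py <<'E'
from scipy.spatial.transform import Rotation as Ro, Slerp
def plan(xyz,yaw,N,op):
    o=bot.get_obs();p=np.array(o["ee_pos"]);R0=Ro.from_euler("xyz",o["tcp_rot"],degrees=True)
    if yaw is None: yaw=o["tcp_rot"][2]
    R1=Ro.from_euler("xyz",[180,0,yaw],degrees=True)
    # keep direction of short turn
    rv=(R0.inv()*R1).as_rotvec();d=(np.array(xyz)-p)*100/N
    R=R0;print("p",p.round(4),"rot",o["tcp_rot"].round(2),"F",o["wrist_force"].round(2),"Tq",o["torque"].round(2),"rv",rv.round(3),"|d|",np.linalg.norm(d).round(2))
    for k in range(N):
        s=R.inv().apply(d);print([*(float(x) for x in (rv/N).round(3)),*(float(x) for x in s.round(2)),op],end=",\n")
        R=R*Ro.from_rotvec(rv/N)
E
python3 -c "
from h import *
plan((.4564,-.2509,.16),24.9,24,8.5)"
```

```text
p [0.1703 0.5228 0.2307] rot [-179.94    0.    161.96] F [-0.3  -0.56 -0.21] Tq [-0.02 -0.01 -0.01] rv [-0.000e+00  1.000e-03  2.392e+00] |d| 3.45
[-0.0, 0.0, 0.1, -2.13, -2.7, 0.3, 8.5],
[-0.0, 0.0, 0.1, -2.39, -2.47, 0.3, 8.5],
[-0.0, 0.0, 0.1, -2.62, -2.22, 0.3, 8.5],
[-0.0, 0.0, 0.1, -2.83, -1.95, 0.3, 8.5],
[-0.0, 0.0, 0.1, -3.01, -1.66, 0.3, 8.5],
[-0.0, 0.0, 0.1, -3.16, -1.35, 0.3, 8.5],
[-0.0, 0.0, 0.1, -3.28, -1.03, 0.3, 8.5],
[-0.0, 0.0, 0.1, -3.37, -0.7, 0.3, 8.5],
[-0.0, 0.0, 0.1, -3.42, -0.36, 0.3, 8.5],
[-0.0, 0.0, 0.1, -3.44, -0.02, 0.3, 8.5],
[-0.0, 0.0, 0.1, -3.42, 0.33, 0.3, 8.5],
[-0.0, 0.0, 0.1, -3.37, 0.67, 0.3, 8.5],
[-0.0, 0.0, 0.1, -3.29, 1.0, 0.3, 8.5],
[-0.0, 0.0, 0.1, -3.17, 1.32, 0.3, 8.5],
[-0.0, 0.0, 0.1, -3.03, 1.63, 0.3, 8.5],
[-0.0, 0.0, 0.1, -2.85, 1.92, 0.3, 8.5],
[-0.0, 0.0, 0.1, -2.64, 2.2, 0.29, 8.5],
[-0.0, 0.0, 0.1, -2.41, 2.45, 0.29, 8.5],
[-0.0, 0.0, 0.1, -2.16, 2.68, 0.29, 8.5],
[-0.0, 0.0, 0.1, -1.88, 2.88, 0.29, 8.5],
[-0.0, 0.0, 0.1, -1.58, 3.05, 0.29, 8.5],
[-0.0, 0.0, 0.1, -1.27, 3.19, 0.29, 8.5],
[-0.0, 0.0, 0.1, -0.95, 3.3, 0.29, 8.5],
[-0.0, 0.0, 0.1, -0.62, 3.38, 0.29, 8.5],
```

Request:
servo_tool(moves=[[[0, 0, 0.1, -2.1, -2.7, 0, 8.5], [0, 0, 0.1, -2.4, -2.5, 0, 8.5], [0, 0, 0.1, -2.6, -2.2, 0, 8.5], [0, 0, 0.1, -2.8, -1.9, 0, 8.5], [0, 0, 0.1, -3.0, -1.7, 0, 8.5], [0, 0, 0.1, -3.2, -1.3, 0, 8.5], [0, 0, 0.1, -3.3, -1.0, 0, 8.5], [0, 0, 0.1, -3.4, -0.7, 0, 8.5], [0, 0, 0.1, -3.4, -0.4, 0, 8.5], [0, 0, 0.1, -3.4, 0, 0, 8.5], [0, 0, 0.1, -3.4, 0.3, 0.3, 8.5], [0, 0, 0.1, -3.4, 0.7, 0.3, 8.5]]])

```text
time: 1.15
ee_pos: [0.3056, 0.1212, 0.2203]
tcp_rot: [-179.9, 0.4, 90.8]
wrist_force: [1.0, 1.2, 0.0]
opening: 0.0847
```

```bash
python3 -c "
from h import *
plan((.4564,-.2509,.15),24.9,12,8.5);print(bot.get_obs()['q'])"
```

```text
p [0.3056 0.1212 0.2203] rot [-179.88    0.38   90.76] F [1.02 1.25 0.05] Tq [ 0.05 -0.09 -0.02] rv [0.002 0.007 1.149] |d| 3.4
[0.0, 0.001, 0.096, -3.11, 1.22, 0.6, 8.5],
[0.0, 0.001, 0.096, -2.98, 1.51, 0.6, 8.5],
[0.0, 0.001, 0.096, -2.83, 1.79, 0.6, 8.5],
[0.0, 0.001, 0.096, -2.64, 2.05, 0.6, 8.5],
[0.0, 0.001, 0.096, -2.43, 2.29, 0.6, 8.5],
[0.0, 0.001, 0.096, -2.2, 2.52, 0.59, 8.5],
[0.0, 0.001, 0.096, -1.95, 2.72, 0.59, 8.5],
[0.0, 0.001, 0.096, -1.69, 2.89, 0.59, 8.5],
[0.0, 0.001, 0.096, -1.4, 3.04, 0.59, 8.5],
[0.0, 0.001, 0.096, -1.1, 3.16, 0.59, 8.5],
[0.0, 0.001, 0.096, -0.8, 3.25, 0.59, 8.5],
[0.0, 0.001, 0.096, -0.48, 3.31, 0.59, 8.5],
[ 21.91602898 -25.05034247 -16.93073207  98.37066687  -0.31475528
 111.16116597]
```

Request:
servo_tool(moves=[[[0, 0.001, 0.096, -3.1, 1.2, 0.6, 8.5], [0, 0.001, 0.096, -3.0, 1.5, 0.6, 8.5], [0, 0.001, 0.096, -2.8, 1.8, 0.6, 8.5], [0, 0.001, 0.096, -2.6, 2.0, 0.6, 8.5], [0, 0.001, 0.096, -2.4, 2.3, 0.6, 8.5], [0, 0.001, 0.096, -2.2, 2.5, 0.6, 8.5], [0, 0.001, 0.096, -2.0, 2.7, 0.6, 8.5], [0, 0.001, 0.096, -1.7, 2.9, 0.6, 8.5], [0, 0, 0.096, -1.4, 3.0, 0.6, 8.5], [0, 0, 0.096, -1.1, 3.1, 0.6, 8.5], [0, 0, 0.096, -0.8, 3.2, 0.6, 8.5], [0, 0, 0, 0, 0, 0, 8.5]]])

```text
time: 2.15
ee_pos: [0.4344, -0.2461, 0.1503]
tcp_rot: [179.9, -0.3, 26.4]
wrist_force: [-0.5, 0.4, -1.0]
opening: 0.0851
```

```bash
python3 -c "
from h import *
plan((.4564,-.2509,.14),24.9,3,8.5)"
```

```text
p [ 0.4344 -0.2461  0.1503] rot [179.95  -0.32  26.38] F [-0.5   0.38 -1.04] Tq [ 0.01  0.01 -0.02] rv [ 0.001 -0.006  0.026] |d| 0.83
[0.0, -0.002, 0.009, 0.58, 0.47, 0.35, 8.5],
[0.0, -0.002, 0.009, 0.59, 0.46, 0.35, 8.5],
[0.0, -0.002, 0.009, 0.59, 0.46, 0.35, 8.5],
```

Request:
servo_tool(moves=[[[0, -0.002, 0.009, 0.6, 0.45, 0.3, 8.5], [0, -0.002, 0.009, 0.6, 0.45, 0.3, 8.5], [0, -0.002, 0.009, 0.6, 0.45, 0.3, 8.5], [0, 0, 0, 0, 0, 0, 8.5]]])

```text
time: 2.48
ee_pos: [0.4568, -0.2523, 0.1389]
tcp_rot: [-179.9, 0.2, 24.5]
wrist_force: [-0.7, -0.6, -1.3]
opening: 0.0852
```

```bash
python3 -c "
from h import *
plan((.4564,-.2509,.14),24.9,1,8.5)
t=imaging.camera('top');s=imaging.camera('side');o=bot.get_obs()
a=crop(t,330,190,90,90,4);b=crop(s,215,225,90,90,4)
for n,im,x,y in(('top',a,330,190),('side',b,215,225)):
    p=wp(n,o['ee_pos']);cv2.circle(im,(int((p[0]-x+.5)*4),int((p[1]-y+.5)*4)),3,(0,0,255),-1)
cv2.imwrite('pics/ap1.png',np.hstack([a,b]))"
```

```text
p [ 0.4568 -0.2523  0.1389] rot [-1.7986e+02  1.7000e-01  2.4520e+01] F [-0.65 -0.62 -1.3 ] Tq [-0.   -0.02  0.01] rv [-0.002  0.003 -0.007] |d| 0.19
[-0.002, 0.003, -0.007, 0.02, -0.15, -0.11, 8.5],
```

View pics/ap1.png

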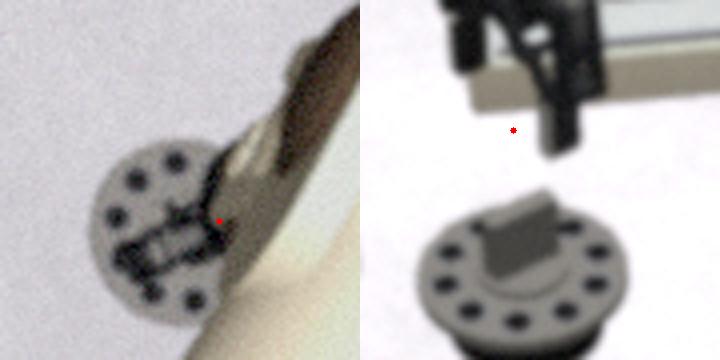

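```bash
python3 - <<'E'
from h import *
s=imaging.camera("side");cv2.imwrite("pics/s2.png",crop(s,230,265,60,60,10))
t=imaging.camera("top")
print(wp("side",(.4564,-.2509,.088)))
E
```

```text
[253.98212692 275.62327579]
```

View pics/s2.png

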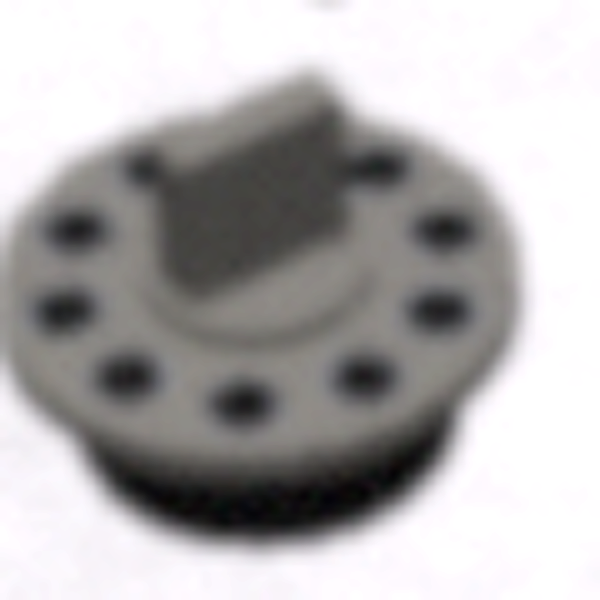

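Request:
servo_tool(moves=[[[-0.002, 0.003, -0.007, 0, 0, 3, 8.5], [0, 0, 0, 0, 0, 2.5, 8.5], [0, 0, 0, 0, 0, 1.5, 8.5], [0, 0, 0, 0, 0, 1, 8.5], [0, 0, 0, 0, 0, 0, 8.5]]])

```text
time: 3.1
ee_pos: [0.4569, -0.2514, 0.0613]
tcp_rot: [179.6, -0.3, 25.2]
wrist_force: [-1.5, 0.3, -0.7]
opening: 0.0851
```

```bash
python3 -c "
from h import *
plan((.4564,-.2525,.055),24.9,1,8.5)
s=imaging.camera('side')
cv2.imwrite('pics/ap2.png',crop(s,210,225,90,90,6))"
```

```text
p [ 0.4569 -0.2514  0.0613] rot [179.62  -0.3   25.18] F [-1.49  0.32 -0.67] Tq [-0.03  0.08 -0.01] rv [ 0.007 -0.005  0.005] |d| 0.64
[0.007, -0.005, 0.005, -0.09, 0.08, 0.63, 8.5],
```

View pics/ap2.png

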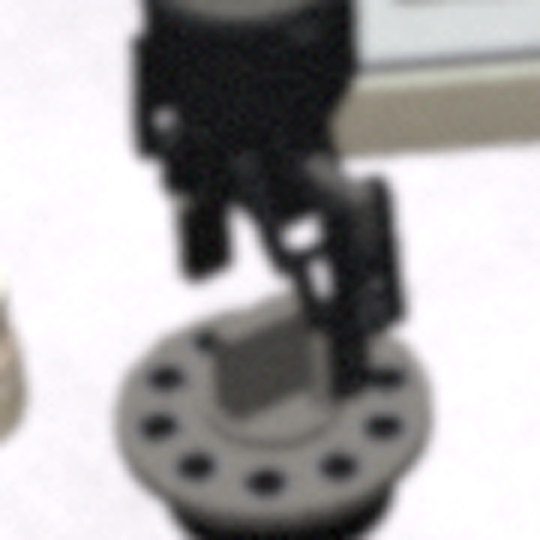

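Request:
servo_tool(moves=[[[0.007, -0.005, 0.005, -0.1, 0, 0.6, 6], [0, 0, 0, 0, 0, 0, 4.5], [0, 0, 0, 0, 0, 0, 4], [0, 0, 0, 0, 0, 0, 4]]], force=25)

```text
time: 3.48
ee_pos: [0.4578, -0.2528, 0.0597]
tcp_rot: [179.8, -0.2, 24.9]
wrist_force: [0.6, 0.3, -0.6]
opening: 0.0403
```

```bash
python3 -c "
from h import *
plan((.4564,-.2525,.055),24.9,1,8.5)
s=imaging.camera('side')
cv2.imwrite('pics/ap3.png',crop(s,210,225,90,90,6))"
```

```text
p [ 0.4578 -0.2528  0.0597] rot [179.79  -0.18  24.87] F [ 0.58  0.29 -0.55] Tq [-0.03 -0.01  0.01] rv [ 0.004 -0.003 -0.   ] |d| 0.49
[0.004, -0.003, -0.0, -0.11, -0.09, 0.47, 8.5],
```

View pics/ap3.png

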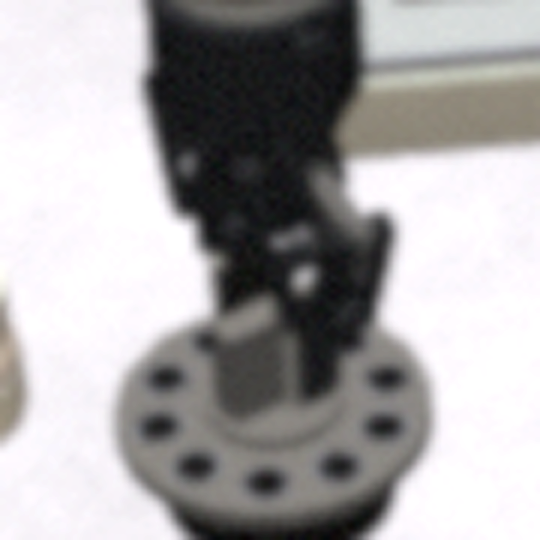

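Request:
servo_tool(moves=[[[0.004, -0.003, 0, -0.1, 0, 0.5, 3], [0, 0, 0, 0, 0, 0, 2], [0, 0, 0, 0, 0, 0, 1], [0, 0, 0, 0, 0, 0, 1], [0, 0, 0, 0, 0, 0, 1]]], force=25)

```text
time: 3.95
ee_pos: [0.4576, -0.2536, 0.0558]
tcp_rot: [179.9, -0.1, 24.9]
wrist_force: [0.6, 0.8, 0.4]
opening: 0.0133
```

```bash
python3 -c "
from h import *
plan((.4564,-.2525,.055),24.9,1,8.5)
s=imaging.camera('side')
cv2.imwrite('pics/ap4.png',crop(s,210,225,90,90,6))"
```

```text
p [ 0.4576 -0.2536  0.0558] rot [ 1.7995e+02 -9.0000e-02  2.4880e+01] F [0.58 0.81 0.44] Tq [ 0.1   0.05 -0.07] rv [ 0.001 -0.002 -0.   ] |d| 0.19
[0.001, -0.002, -0.0, -0.07, -0.15, 0.08, 8.5],
```

View pics/ap4.png

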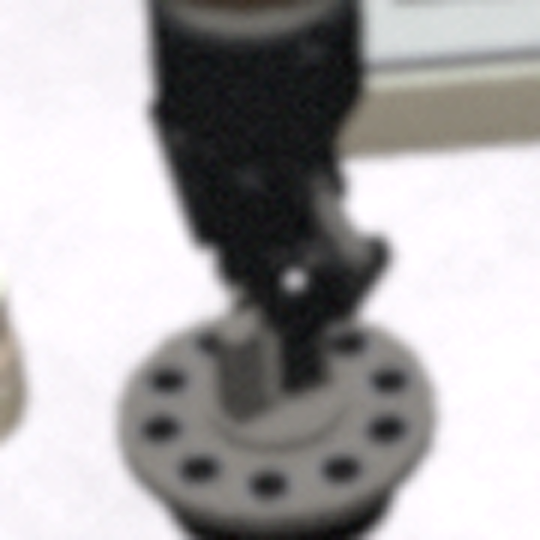

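Request:
servo_tool(moves=[[[0, 0, 0, 0, 0, 0, 1], [0, 0, 0, 0, 0, -0.5, 1], [0, 0, 0, 0, 0, -1.5, 1], [0, 0, 0, 0, 0, -2.5, 1], [0, 0, 0, 0, 0, -3, 1], [0, 0, 0, 0, 0, -3, 1], [0, 0, 0, 0, 0, -3, 1], [0, 0, 0, 0, 0, -1, 1], [0, 0, 0, 0, 0, 0, 1]]], force=50)

```text
time: 4.75
ee_pos: [0.4544, -0.2522, 0.2026]
tcp_rot: [-179.6, 0.3, 24.9]
wrist_force: [-0.0, 0.4, -4.6]
opening: 0.0132
```

```bash
python3 -c "
from h import *
plan((.5818,.043,.2),33.7,12,1)
s=imaging.camera('side');t=imaging.camera('top')
cv2.imwrite('pics/l1.png',np.hstack([crop(s,200,190,100,100,4),crop(t,330,190,100,100,4)]))"
```

```text
p [ 0.4544 -0.2522  0.2026] rot [-179.56    0.32   24.88] F [-0.03  0.38 -4.57] Tq [ 0.01 -0.03 -0.03] rv [-0.008  0.005 -0.154] |d| 2.68
[-0.001, 0.0, -0.013, 2.0, -1.78, 0.02, 1],
[-0.001, 0.0, -0.013, 2.02, -1.76, 0.02, 1],
[-0.001, 0.0, -0.013, 2.04, -1.73, 0.02, 1],
[-0.001, 0.0, -0.013, 2.07, -1.71, 0.02, 1],
[-0.001, 0.0, -0.013, 2.09, -1.68, 0.02, 1],
[-0.001, 0.0, -0.013, 2.11, -1.65, 0.02, 1],
[-0.001, 0.0, -0.013, 2.13, -1.63, 0.02, 1],
[-0.001, 0.0, -0.013, 2.15, -1.6, 0.02, 1],
[-0.001, 0.0, -0.013, 2.17, -1.57, 0.02, 1],
[-0.001, 0.0, -0.013, 2.19, -1.54, 0.02, 1],
[-0.001, 0.0, -0.013, 2.21, -1.51, 0.02, 1],
[-0.001, 0.0, -0.013, 2.23, -1.49, 0.02, 1],
```

View pics/l1.png

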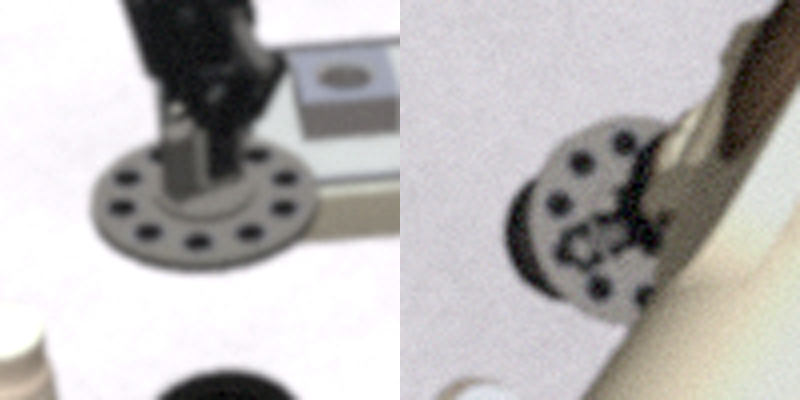

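The carousel is lifted clear and level. In the side view the disc centre is near (205,205) in the crop, with the black ring left below it. I'm moving it over the well.

Request:
servo_tool(moves=[[[-0.001, 0, -0.013, 1.2, -1.1, 0, 1], [-0.001, 0, -0.013, 2.0, -1.8, 0, 1], [-0.001, 0, -0.013, 2.0, -1.8, 0, 1], [-0.001, 0, -0.013, 2.1, -1.7, 0, 1], [-0.001, 0, -0.013, 2.1, -1.7, 0, 1], [-0.001, 0, -0.013, 2.1, -1.7, 0, 1], [-0.001, 0, -0.013, 2.1, -1.6, 0, 1], [-0.001, 0, -0.013, 2.2, -1.6, 0, 1], [0, 0, -0.013, 2.2, -1.6, 0, 1], [0, 0, -0.013, 2.2, -1.5, 0, 1], [0, 0, -0.013, 2.0, -1.4, 0, 1], [0, 0, 0, 1, -0.7, 0, 1]]])

```text
time: 5.85
ee_pos: [0.5634, 0.0311, 0.167]
tcp_rot: [-178.4, 2.0, 33.1]
wrist_force: [-0.1, -0.3, -2.9]
opening: 0.0134
```

```bash
python3 -c "
from h import *
plan((.5818,.043,.17),33.7,3,1)
"
```

```text
p [0.5634 0.0311 0.167 ] rot [-178.39    2.03   33.11] F [-0.09 -0.28 -2.94] Tq [-0.01 -0.03 -0.03] rv [-0.028  0.035 -0.011] |d| 0.74
[-0.009, 0.012, -0.004, 0.73, -0.0, -0.13, 1],
[-0.009, 0.012, -0.004, 0.73, 0.0, -0.12, 1],
[-0.009, 0.012, -0.004, 0.73, 0.01, -0.11, 1],
```

Request:
servo_tool(moves=[[[-0.009, 0.012, -0.004, 0.7, 0, -0.1, 1], [-0.009, 0.012, -0.004, 0.7, 0, -0.1, 1], [-0.009, 0.012, -0.004, 0.6, 0, -0.1, 1], [0, 0, 0, 0, 0, 0, 1], [0, 0, 0, 0, 0, 0, 1]]])

```text
time: 6.27
ee_pos: [0.5797, 0.0427, 0.1633]
tcp_rot: [-179.9, 0.2, 33.9]
wrist_force: [-0.1, 0.3, -3.1]
opening: 0.0138
```

```bash
python3 - <<'E'
from h import *
plan((.5818,.043,.17),33.7,1,1)
o=bot.get_obs();p=o["ee_pos"];h=p[2]-.0208
s=imaging.camera('side');t=imaging.camera('top')
W=(.5818,.0430)
a=crop(s,230,150,115,90,6.5);b=crop(t,200,130,115,115,5)
for n,im,x,y,k in(('side',a,230,150,6.5),('top',b,200,130,5)):
    poly(n,im,x,y,k,p[:2],o['tcp_rot'][2],circ(.06),h+.008,(0,0,255))
    poly(n,im,x,y,k,p[:2],o['tcp_rot'][2],box(-.022,.022,-.007,.007),h+.053,(0,255,0))
    poly(n,im,x,y,k,W,-2.6,box(-.034,.034,-.034,.034),.075,(255,0,255))
    poly(n,im,x,y,k,p[:2],o['tcp_rot'][2],box(-.014,.014,-.003,.003),h-.029,(255,255,0))
cv2.imwrite('pics/w1s.png',a);cv2.imwrite('pics/w1t.png',b)
E
```

```text
p [0.5797 0.0427 0.1633] rot [-179.86    0.22   33.88] F [-0.08  0.29 -3.06] Tq [-0.02  0.03  0.  ] rv [-0.002  0.004  0.003] |d| 0.71
[-0.002, 0.004, 0.003, 0.19, 0.09, -0.67, 1],
```

View pics/w1s.png

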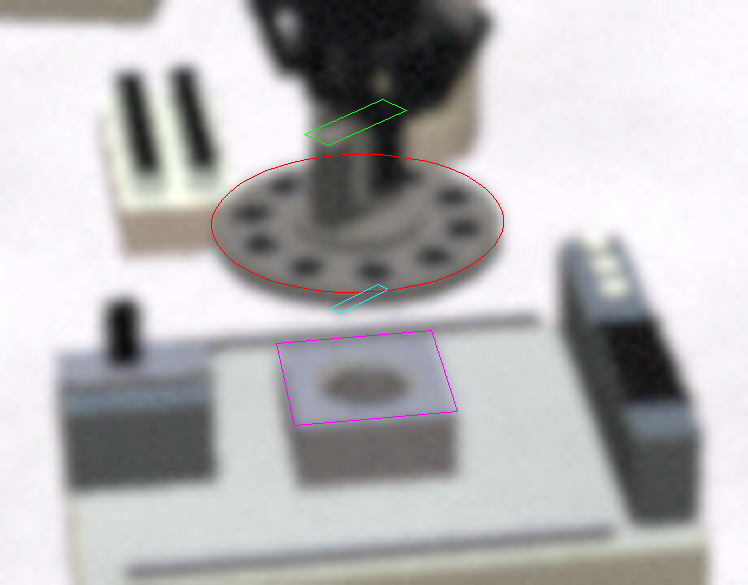

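View pics/w1t.png

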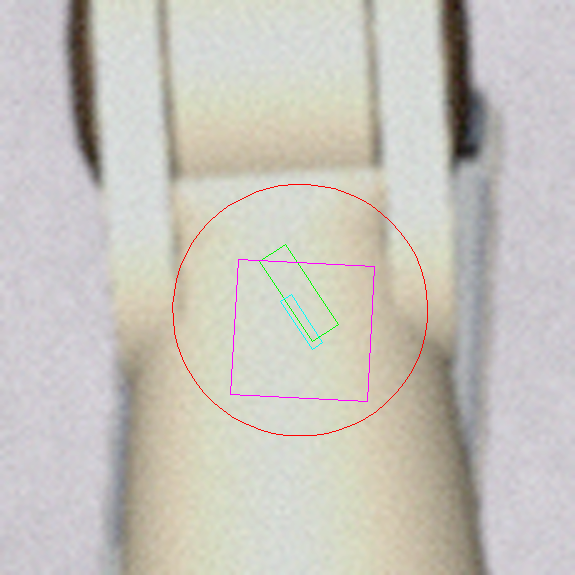

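The side view shows the disc at (358,225) and the well's mouth at (365,385) in the crop. The arm hides the well from the top camera. I'll measure the disc-to-well offset from the side view alone.

```bash
python3 - <<'E'
from h import *
o=bot.get_obs();p=o["ee_pos"];h=p[2]-.0208
s=imaging.camera('side')
cv2.imwrite('pics/w2.png',crop(s,260,150,60,90,9)[:, :])
from scipy.optimize import least_squares
H=[(250,213),(262,243),(305,267),(374,271),(433,257),(464,228),(453,196),(283,185)]
P=np.array([cw("side",230,150,6.5,q,h+.008) for q in H])
f=lambda v:np.linalg.norm(P-v,axis=1)-.044
r=least_squares(f,p[:2]);print("disc centre side",r.x,"resid",r.fun.round(4),"TCP",p[:2]);d=P-r.x
a=np.degrees(np.arctan2(d[:,1],d[:,0]));print("yaw",((a-18)%36).round(1))
E
```

```text
disc centre side [0.57989066 0.04251948] resid [ 0.001  -0.0009  0.0007  0.      0.0006  0.0003  0.0004  0.0007] TCP [0.57974838 0.04263891]
yaw [34.3 33.4 33.5 34.2 32.5 32.6 34.  34. ]
```

View pics/w2.png

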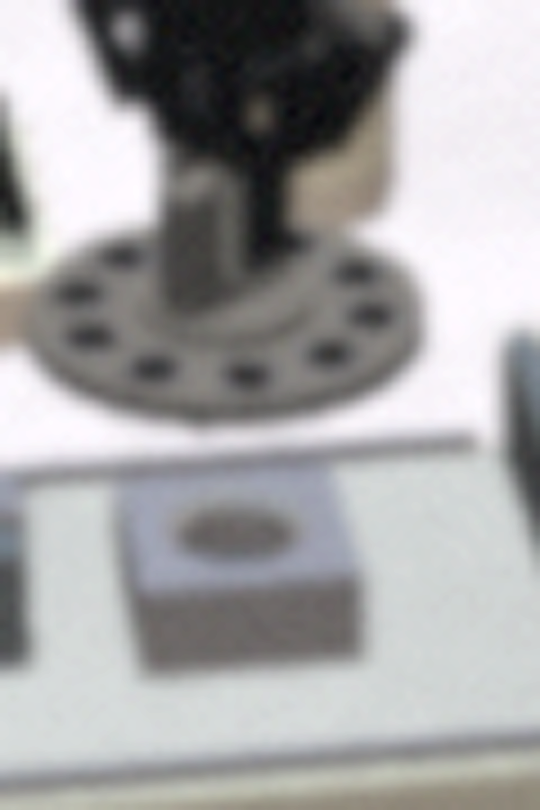

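```bash
python3 - <<'E'
from h import *
K=np.array([cw("side",260,150,9,q,.075) for q in[(120,487),(343,470),(362,570),(140,592)]]);print(K,K.mean(0))
for i in range(4):
    d=K[(i+1)%4]-K[i];print(np.linalg.norm(d),np.degrees(np.arctan2(d[1],d[0])))
print(cw("side",260,150,9,(238,532),.0725))
s=imaging.camera('side');im=crop(s,265,195,45,35,16)
for W,c in (((.5818,.043),(0,0,255)),((.583,.038),(0,255,0))):
  poly("side",im,265,195,16,W,-2.6,box(-.034,.034,-.034,.034),.075,c)
  poly("side",im,265,195,16,W,-2.6,circ(.022),.075,c)
  poly("side",im,265,195,16,W,-2.6,circ(.018),.071,c)
cv2.imwrite("pics/w3.png",im)
E
```

```text
[[0.55076211 0.07101874]
 [0.62049672 0.06693783]
 [0.61398326 0.00749951]
 [0.54666125 0.00880481]] [0.58297583 0.03856523]
0.06985391968614162 -3.3491642091767853
0.05979413993435029 -96.25372354621125
0.06733466327158848 178.88923603723953
0.062348940449501365 86.2287766477162
[0.58235437 0.04096837]
```

View pics/w3.png

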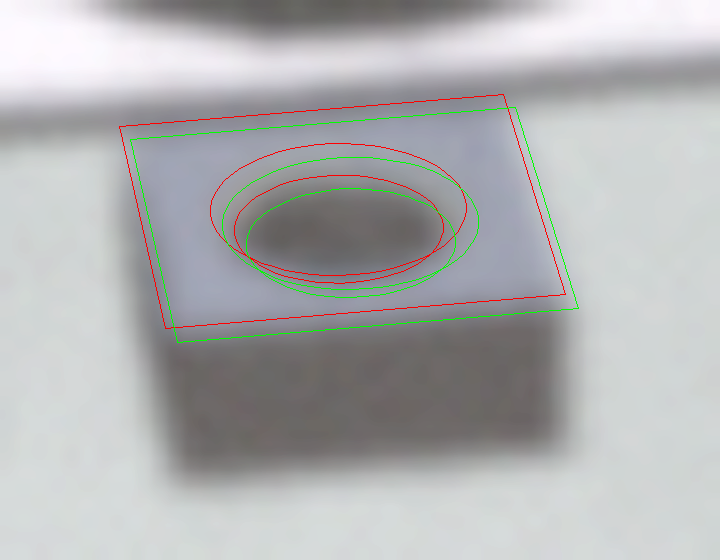

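Request:
servo_tool(moves=[[[-0.002, 0.004, 0.003, 0.1, 0.25, 1, 1], [0, 0, 0, 0, 0, 1.5, 1], [0, 0, 0, 0, 0, 1, 1], [0, 0, 0, 0, 0, 0, 1], [0, 0, 0, 0, 0, 0, 1]]])

```text
time: 6.88
ee_pos: [0.5824, 0.0396, 0.1264]
tcp_rot: [180.0, -0.1, 33.5]
wrist_force: [0.1, 0.4, -3.0]
opening: 0.013
```

```bash
python3 - <<'E'
from h import *
plan((.582,.0412,.12),33.7,1,1)
E
```

```text
p [0.5824 0.0396 0.1264] rot [ 1.7996e+02 -1.3000e-01  3.3540e+01] F [ 0.15  0.45 -3.03] Tq [-0.02 -0.01  0.  ] rv [ 0.001 -0.002 -0.003] |d| 0.66
[0.001, -0.002, -0.003, 0.05, -0.16, 0.64, 1],
```

Request:
servo_tool(moves=[[[0, -0.002, -0.003, 0, -0.15, 0.3, 1], [0, 0, 0, 0, 0, 0.3, 1], [0, 0, 0, 0, 0, 0.2, 1], [0, 0, 0, 0, 0, 0, 1]]])

```text
time: 7.22
ee_pos: [0.5819, 0.0409, 0.1184]
tcp_rot: [179.9, -0.0, 33.7]
wrist_force: [-0.6, -0.2, -3.0]
opening: 0.013
```

```bash
python3 - <<'E'
from h import *
plan((.582,.0412,.11),33.7,1,1)
s=imaging.camera('side');cv2.imwrite('pics/d1.png',crop(s,240,170,90,75,8))
E
```

```text
p [0.5819 0.0409 0.1184] rot [ 1.7994e+02 -4.0000e-02  3.3720e+01] F [-0.6  -0.19 -2.98] Tq [ 0.04  0.07 -0.03] rv [ 0.001 -0.001  0.   ] |d| 0.84
[0.001, -0.001, 0.0, 0.03, -0.02, 0.84, 1],
```

View pics/d1.png

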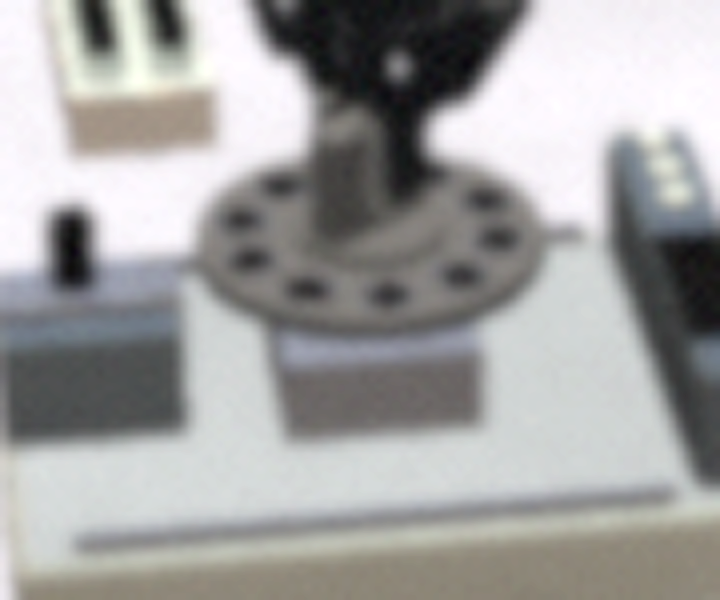

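The key is inside the mouth with no contact force. I'm lowering in small steps and watching the force.

Request:
servo_tool(moves=[[[0, 0, 0, 0, 0, 0.2, 1], [0, 0, 0, 0, 0, 0.2, 1], [0, 0, 0, 0, 0, 0.2, 1], [0, 0, 0, 0, 0, 0, 1]]])

```text
time: 7.6
ee_pos: [0.5824, 0.041, 0.1129]
tcp_rot: [179.9, -0.1, 33.7]
wrist_force: [0.7, -0.8, -3.5]
opening: 0.013
```

```bash
python3 - <<'E'
from h import *
plan((.582,.0412,.11),33.7,1,1)
E
```

```text
p [0.5824 0.041  0.1129] rot [ 1.7989e+02 -1.2000e-01  3.3730e+01] F [ 0.7  -0.81 -3.52] Tq [ 0.03  0.04 -0.02] rv [ 0.002 -0.002  0.001] |d| 0.3
[0.002, -0.002, 0.001, -0.02, -0.04, 0.29, 1],
```

Request:
servo_tool(moves=[[[0, 0, 0, 0, 0, 0.2, 1], [0, 0, 0, 0, 0, 0.2, 1], [0, 0, 0, 0, 0, 0, 1]]])

```text
time: 7.85
ee_pos: [0.5824, 0.041, 0.1086]
tcp_rot: [179.9, -0.1, 33.7]
wrist_force: [0.6, -0.4, -2.2]
opening: 0.0133
```

```bash
python3 - <<'E'
from h import *
plan((.582,.0412,.104),33.7,1,1)
E
```

```text
p [0.5824 0.041  0.1086] rot [ 1.7988e+02 -1.3000e-01  3.3730e+01] F [ 0.56 -0.36 -2.23] Tq [ 0.    0.01 -0.01] rv [ 0.002 -0.002  0.001] |d| 0.46
[0.002, -0.002, 0.001, -0.03, -0.04, 0.46, 1],
```

Request:
servo_tool(moves=[[[0, 0, 0, 0, 0, 0.2, 1], [0, 0, 0, 0, 0, 0.15, 1], [0, 0, 0, 0, 0, 0, 1]]])

```text
time: 8.1
ee_pos: [0.5824, 0.041, 0.1046]
tcp_rot: [179.9, -0.1, 33.7]
wrist_force: [-0.1, -0.0, -3.5]
opening: 0.0128
```

```bash
python3 - <<'E'
from h import *
plan((.582,.0412,.104),33.7,1,1)
E
```

```text
p [0.5824 0.041  0.1046] rot [ 1.7989e+02 -1.2000e-01  3.3730e+01] F [-0.07 -0.02 -3.54] Tq [ 0.   -0.02  0.01] rv [ 0.002 -0.002  0.001] |d| 0.08
[0.002, -0.002, 0.001, -0.02, -0.04, 0.06, 1],
```

No force has appeared at the expected face height, so the next steps will show whether the key enters the slot.

Request:
servo_tool(moves=[[[0, 0, 0, 0, 0, 0.1, 1], [0, 0, 0, 0, 0, 0.1, 1], [0, 0, 0, 0, 0, 0, 1]]])

```text
time: 8.35
ee_pos: [0.5824, 0.041, 0.1023]
tcp_rot: [179.9, -0.1, 33.7]
wrist_force: [0.0, -0.3, -1.8]
opening: 0.0134
```

```bash
python3 - <<'E'
from h import *
plan((.582,.0412,.0975),33.7,1,1)
E
```

```text
p [0.5824 0.041  0.1023] rot [ 1.7989e+02 -1.2000e-01  3.3730e+01] F [ 0.05 -0.31 -1.85] Tq [ 0.05 -0.02 -0.02] rv [ 0.002 -0.002  0.001] |d| 0.49
[0.002, -0.002, 0.001, -0.02, -0.04, 0.48, 1],
```

Request:
servo_tool(moves=[[[0, 0, 0, 0, 0, 0.1, 1], [0, 0, 0, 0, 0, 0.1, 1], [0, 0, 0, 0, 0, 0, 1]]])

```text
time: 8.6
ee_pos: [0.5825, 0.041, 0.1003]
tcp_rot: [179.9, -0.1, 33.7]
wrist_force: [0.7, 0.0, -3.4]
opening: 0.0133
```

```bash
python3 - <<'E'
from h import *
plan((.582,.0412,.0975),33.7,1,1)
s=imaging.camera('side');cv2.imwrite('pics/d2.png',crop(s,240,170,90,75,8))
o=bot.get_obs();print(o["wrist_force"])
E
```

```text
p [0.5825 0.041  0.1003] rot [ 1.7989e+02 -1.3000e-01  3.3730e+01] F [ 0.75  0.03 -3.38] Tq [-0.02  0.04 -0.02] rv [ 0.002 -0.002  0.001] |d| 0.28
[0.002, -0.002, 0.001, -0.03, -0.04, 0.28, 1],
[ 0.52746769  0.17510329 -3.07356541]
```

View pics/d2.png

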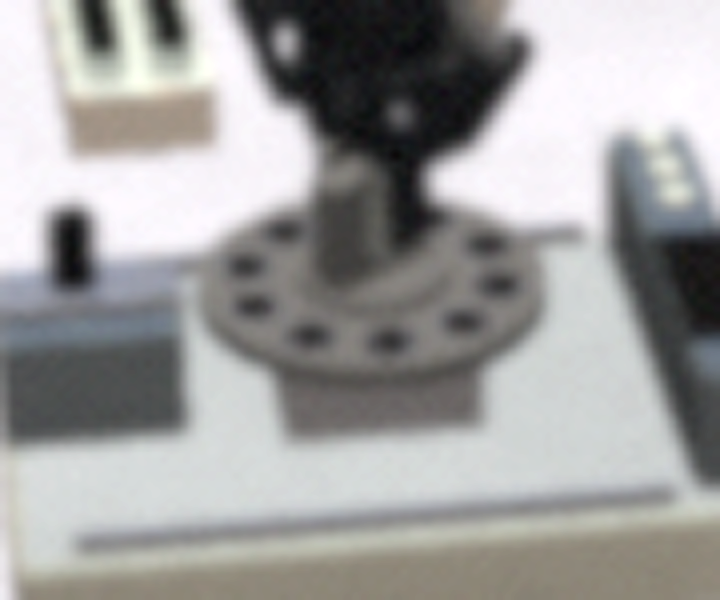

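At 4.5 mm above home there is still no contact, and the face would have resisted from 8.5 mm. So the key is in the slot, and I'm lowering the rest.

Request:
servo_tool(moves=[[[0, 0, 0, 0, 0, 0.1, 1], [0, 0, 0, 0, 0, 0.1, 1], [0, 0, 0, 0, 0, 0.1, 1], [0, 0, 0, 0, 0, 0, 1]]])

```text
time: 8.98
ee_pos: [0.5825, 0.0411, 0.0972]
tcp_rot: [179.9, -0.1, 33.7]
wrist_force: [0.1, -0.3, -2.9]
opening: 0.0131
```

```bash
python3 - <<'E'
from h import *
plan((.582,.0412,.0975),33.7,1,1)
E
```

```text
p [0.5825 0.0411 0.0972] rot [ 1.7989e+02 -1.4000e-01  3.3740e+01] F [ 0.14 -0.34 -2.88] Tq [ 0.01 -0.02  0.01] rv [ 0.002 -0.002  0.001] |d| 0.06
[0.002, -0.002, 0.001, -0.03, -0.04, -0.03, 1],
```

Request:
servo_tool(moves=[[[0, 0, 0, 0, 0, 0.05, 1], [0, 0, 0, 0, 0, 0.05, 1], [0, 0, 0, 0, 0, 0, 1]]])

```text
time: 9.23
ee_pos: [0.5825, 0.041, 0.0961]
tcp_rot: [179.9, -0.1, 33.7]
wrist_force: [-0.2, -0.6, -2.3]
opening: 0.0132
```

```bash
python3 - <<'E'
from h import *
plan((.582,.0412,.0975),33.7,1,1)
E
```

```text
p [0.5825 0.041  0.0961] rot [ 1.7989e+02 -1.5000e-01  3.3730e+01] F [-0.2  -0.59 -2.34] Tq [-0.04  0.06  0.  ] rv [ 0.002 -0.003  0.001] |d| 0.16
[0.002, -0.003, 0.001, -0.04, -0.04, -0.15, 1],
```

Request:
servo_tool(moves=[[[0, 0, 0, 0, 0, 0.05, 1], [0, 0, 0, 0, 0, 0.05, 1], [0, 0, 0, 0, 0, 0, 1]]])

```text
time: 9.48
ee_pos: [0.5826, 0.041, 0.0961]
tcp_rot: [179.9, -0.2, 33.7]
wrist_force: [-0.3, -0.2, -2.8]
opening: 0.0132
```

```bash
python3 - <<'E'
from h import *
plan((.582,.0412,.0975),33.7,1,1)
E
```

```text
p [0.5826 0.041  0.0961] rot [179.86  -0.19  33.73] F [-0.32 -0.22 -2.82] Tq [ 0.08  0.1  -0.05] rv [ 0.002 -0.003  0.001] |d| 0.16
[0.002, -0.003, 0.001, -0.04, -0.05, -0.14, 1],
```

Request:
servo_tool(moves=[[[0, 0, 0, 0, 0, 0.1, 1]]])

```text
time: 9.57
ee_pos: [0.5827, 0.041, 0.0959]
tcp_rot: [179.8, -0.2, 33.7]
wrist_force: [-3.5, -1.6, 10.4]
opening: 0.0136
```

```bash
python3 - <<'E'
from h import *
plan((.582,.0412,.0975),33.7,1,1)
s=imaging.camera('side');cv2.imwrite('pics/d3.png',crop(s,240,170,90,75,8))
o=bot.get_obs();print(o["wrist_force"],o["ee_pos"])
E
```

```text
p [0.5827 0.041  0.0959] rot [179.84  -0.23  33.73] F [-3.47 -1.59 10.42] Tq [-0.01  1.06 -0.01] rv [ 0.003 -0.004  0.001] |d| 0.18
[0.003, -0.004, 0.001, -0.05, -0.05, -0.16, 1],
[-2.55249814  0.50447615  5.36794165] [0.58271962 0.04106026 0.09590328]
```

View pics/d3.png

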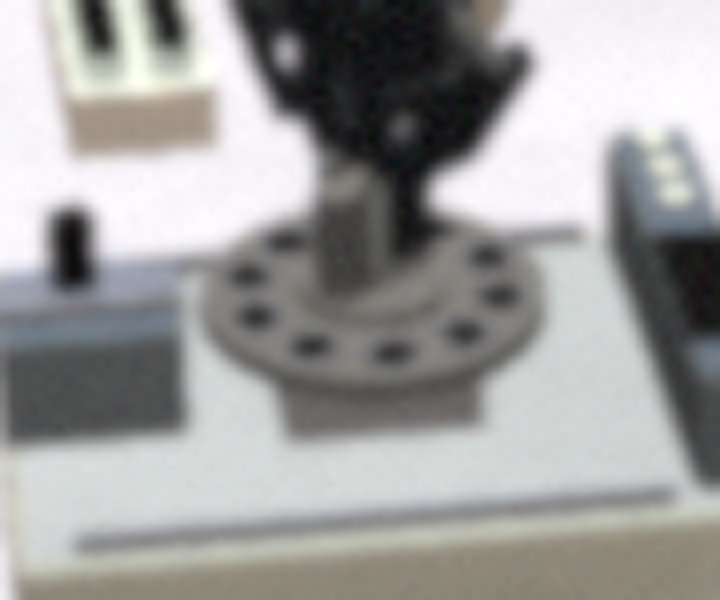

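There is a firm stop at TCP z = 0.0959, where 0.0958 is home, so the disc is flat on the collar. I'm releasing it and going up.

Request:
servo_tool(moves=[[[0, 0, 0, 0, 0, 0, 2], [0, 0, 0, 0, 0, 0, 3], [0, 0, 0, 0, 0, 0, 4], [0, 0, 0, 0, 0, 0, 4.5], [0, 0, 0, 0, 0, -1.5, 4.5], [0, 0, 0, 0, 0, -2.5, 4.5], [0, 0, 0, 0, 0, -3, 4.5], [0, 0, 0, 0, 0, -2, 4.5], [0, 0, 0, 0, 0, 0, 4.5]]])

```text
time: 10.37
ee_pos: [0.5818, 0.0409, 0.1875]
tcp_rot: [179.9, -0.1, 33.7]
wrist_force: [0.9, -0.5, 1.5]
opening: 0.0448
```

```bash
python3 - <<'E'
from h import *
W=np.array([.5825,.041]);k=W+rot(-2.6)@[-.102,0];print(k)
plan((k[0],k[1],.18),87.4,8,4)
s=imaging.camera('side');cv2.imwrite('pics/r1.png',crop(s,225,150,115,95,7))
E
```

```text
[0.480605   0.04562702]
p [0.5818 0.0409 0.1875] rot [ 1.7988e+02 -1.3000e-01  3.3730e+01] F [ 0.93 -0.5   1.52] Tq [-0.   -0.08 -0.03] rv [ 0.003 -0.001 -0.937] |d| 1.27
[0.0, -0.0, -0.117, -1.02, -0.75, 0.09, 4],
[0.0, -0.0, -0.117, -0.92, -0.87, 0.09, 4],
[0.0, -0.0, -0.117, -0.82, -0.97, 0.09, 4],
[0.0, -0.0, -0.117, -0.7, -1.06, 0.09, 4],
[0.0, -0.0, -0.117, -0.57, -1.13, 0.09, 4],
[0.0, -0.0, -0.117, -0.43, -1.19, 0.09, 4],
[0.0, -0.0, -0.117, -0.29, -1.23, 0.09, 4],
[0.0, -0.0, -0.117, -0.15, -1.26, 0.09, 4],
```

View pics/r1.png

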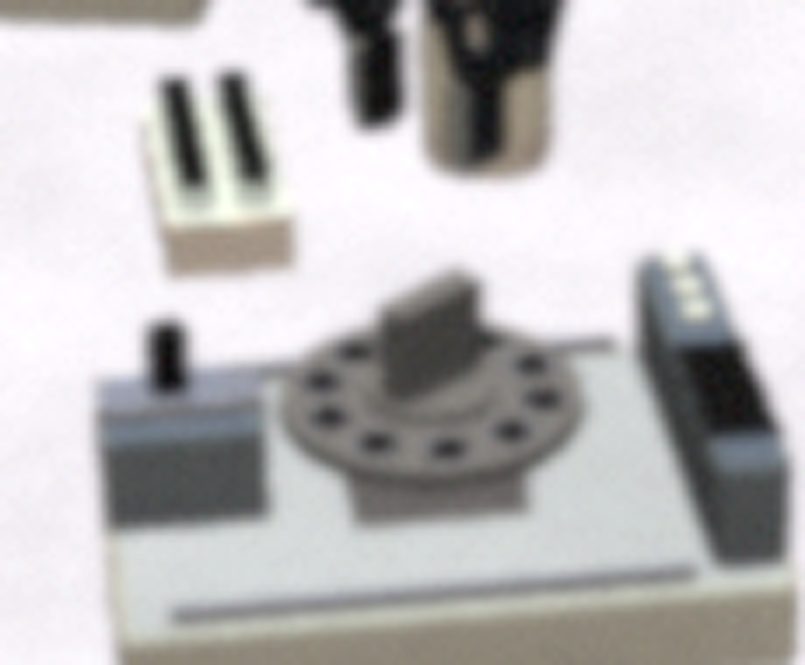

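The carousel stands flat on the collar. I'll go above the knob and grip it with the jaws across the keeper's slide direction.

```bash
python3 - <<'E'
from h import *
plan((.4806,.0456,.18),-2.6,8,4.5)
E
```

```text
p [0.5816 0.0409 0.1859] rot [ 1.7991e+02 -7.0000e-02  3.3730e+01] F [ 0.51  0.33 -0.5 ] Tq [-0.02 -0.03 -0.02] rv [ 0.001 -0.002  0.634] |d| 1.27
[0.0, -0.0, 0.079, -1.02, -0.75, 0.07, 4.5],
[0.0, -0.0, 0.079, -1.07, -0.67, 0.07, 4.5],
[0.0, -0.0, 0.079, -1.12, -0.58, 0.07, 4.5],
[0.0, -0.0, 0.079, -1.17, -0.49, 0.07, 4.5],
[0.0, -0.0, 0.079, -1.2, -0.4, 0.07, 4.5],
[0.0, -0.0, 0.079, -1.23, -0.3, 0.07, 4.5],
[0.0, -0.0, 0.079, -1.25, -0.2, 0.07, 4.5],
[0.0, -0.0, 0.079, -1.26, -0.1, 0.07, 4.5],
```

Request:
servo_tool(moves=[[[0, 0, 0.079, -1.0, -0.75, 0, 4.5], [0, 0, 0.079, -1.1, -0.7, 0, 4.5], [0, 0, 0.079, -1.1, -0.6, 0, 4.5], [0, 0, 0.079, -1.2, -0.5, 0, 4.5], [0, 0, 0.079, -1.2, -0.4, 0, 4.5], [0, 0, 0.079, -1.2, -0.3, 0, 4.5], [0, 0, 0.079, -1.25, -0.2, 0, 4.5], [0, 0, 0.079, -1.25, -0.1, 0, 4.5], [0, 0, 0, 0, 0, 0, 4.5], [0, 0, 0, 0, 0, 0, 4.5]]])

```text
time: 11.25
ee_pos: [0.4744, 0.0049, 0.1721]
tcp_rot: [-178.2, 0.7, -0.4]
wrist_force: [0.4, 0.0, -0.3]
opening: 0.045
```

```bash
python3 - <<'E'
from h import *
plan((.4806,.0456,.15),-2.6,2,4.5)
o=bot.get_obs();t=imaging.camera('top');s=imaging.camera('side')
a=crop(t,210,180,90,90,4);b=crop(s,225,150,90,90,4)
p=wp("side",o['ee_pos']);cv2.circle(b,(int((p[0]-225+.5)*4),int((p[1]-150+.5)*4)),3,(0,0,255),-1)
cv2.imwrite('pics/k1.png',np.hstack([a,b]))
E
```

```text
p [0.4744 0.0049 0.1721] rot [-178.23    0.72   -0.44] F [ 0.44  0.   -0.28] Tq [ 0.01 -0.03  0.05] rv [-0.031  0.013  0.038] |d| 2.34
[-0.015, 0.007, 0.019, 0.31, -2.0, 1.16, 4.5],
[-0.015, 0.007, 0.019, 0.26, -2.03, 1.13, 4.5],
```

View pics/k1.png

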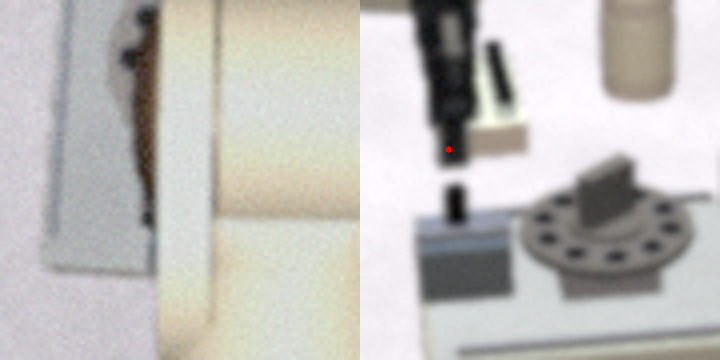

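Request:
servo_tool(moves=[[[-0.01, 0.004, 0.012, 0.2, -1.5, 0, 4.5], [-0.01, 0.004, 0.012, 0.2, -1.5, 0, 4.5], [-0.01, 0.004, 0.012, 0.2, -1.0, 0, 4.5], [0, 0, 0, 0, 0, 0, 4.5], [0, 0, 0, 0, 0, 0, 4.5]]])

```text
time: 11.77
ee_pos: [0.4828, 0.0126, 0.1722]
tcp_rot: [-178.5, 0.1, 0.6]
wrist_force: [-1.0, -0.4, -0.1]
opening: 0.0448
```

```bash
python3 - <<'E'
from h import *
plan((.4806,.0456,.15),-2.6,1,4.5)
E
```

```text
p [0.4828 0.0126 0.1722] rot [-1.7846e+02  1.1000e-01  6.3000e-01] F [-0.96 -0.36 -0.08] Tq [-0.02 -0.01 -0.03] rv [-0.027  0.003  0.056] |d| 3.98
[-0.027, 0.003, 0.056, -0.18, -3.24, 2.3, 4.5],
```

The last joint is at its limit: yaw -2.6° would need q6 of about 187°. The knob is round, so I'll use yaw 25° instead.

```bash
python3 - <<'E'
from h import *
print(bot.get_obs()['q'])
plan((.4806,.0456,.165),25,6,4.5)
E
```

```text
[  0.58613924  -4.88980525  -6.3596496   88.6403821    1.53678388
 179.9601596 ]
p [0.4828 0.0126 0.1722] rot [-1.7846e+02  1.1000e-01  6.3000e-01] F [-0.96 -0.36 -0.08] Tq [-0.02 -0.01 -0.03] rv [-0.027 -0.004 -0.425] |d| 0.56
[-0.004, -0.001, -0.071, -0.03, -0.55, 0.13, 4.5],
[-0.004, -0.001, -0.071, 0.01, -0.55, 0.13, 4.5],
[-0.004, -0.001, -0.071, 0.05, -0.55, 0.13, 4.5],
[-0.004, -0.001, -0.071, 0.09, -0.54, 0.13, 4.5],
[-0.004, -0.001, -0.071, 0.12, -0.54, 0.12, 4.5],
[-0.004, -0.001, -0.071, 0.16, -0.53, 0.12, 4.5],
```

Request:
servo_tool(moves=[[[0, 0, -0.08, 0, 0, 0, 4.5], [-0.004, 0, -0.08, 0, -0.6, 0, 4.5], [-0.004, 0, -0.08, 0, -0.6, 0, 4.5], [-0.004, 0, -0.08, 0.1, -0.6, 0, 4.5], [-0.004, 0, -0.06, 0.1, -0.6, 0, 4.5], [-0.004, 0, -0.05, 0.1, -0.6, 0, 4.5], [-0.004, 0, 0, 0.1, -0.3, 0, 4.5], [0, 0, 0, 0, 0, 0, 4.5]]])

```text
time: 12.43
ee_pos: [0.4784, 0.0479, 0.1725]
tcp_rot: [-180.0, -0.3, 26.5]
wrist_force: [-0.5, 0.7, 0.5]
opening: 0.0447
```

```bash
python3 - <<'E'
from h import *
plan((.4806,.0456,.15),25,2,4.5)
E
```

```text
p [0.4784 0.0479 0.1725] rot [-179.99   -0.34   26.47] F [-0.47  0.67  0.5 ] Tq [0.03 0.02 0.01] rv [-0.    -0.006  0.026] |d| 1.14
[-0.0, -0.003, 0.013, 0.04, 0.15, 1.12, 4.5],
[-0.0, -0.003, 0.013, 0.05, 0.15, 1.12, 4.5],
```

Request:
servo_tool(moves=[[[0, -0.003, 0.013, 0.05, 0.15, 1.2, 4.5], [0, -0.003, 0.013, 0.05, 0.1, 1, 4.5], [0, 0, 0, 0, 0, 0, 4.5]]])

```text
time: 12.68
ee_pos: [0.481, 0.046, 0.1486]
tcp_rot: [180.0, -0.0, 24.6]
wrist_force: [-0.0, -0.2, -0.5]
opening: 0.0451
```

```bash
python3 - <<'E'
from h import *
plan((.4806,.0456,.098),25,3,4.5)
s=imaging.camera('side');cv2.imwrite('pics/k2.png',crop(s,225,150,90,90,6))
E
```

```text
p [0.481  0.046  0.1486] rot [ 1.7999e+02 -1.0000e-02  2.4640e+01] F [-0.04 -0.24 -0.51] Tq [0.01 0.   0.04] rv [ 0.    -0.    -0.006] |d| 1.69
[0.0, -0.0, -0.002, -0.02, 0.01, 1.69, 4.5],
[0.0, -0.0, -0.002, -0.02, 0.01, 1.69, 4.5],
[0.0, -0.0, -0.002, -0.02, 0.01, 1.69, 4.5],
```

View pics/k2.png

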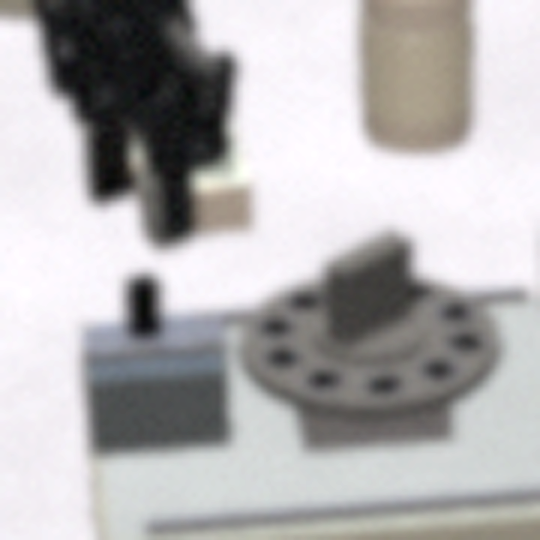

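Request:
servo_tool(moves=[[[0, 0, 0, 0, 0, 2, 4.5], [0, 0, 0, 0, 0, 1.5, 4.5], [0, 0, 0, 0, 0, 0.8, 4.5], [0, 0, 0, 0, 0, 0, 4.5], [0, 0, 0, 0, 0, 0, 4.5]]])

```text
time: 13.15
ee_pos: [0.4812, 0.0447, 0.1045]
tcp_rot: [180.0, 0.0, 24.4]
wrist_force: [-1.0, 0.5, 0.8]
opening: 0.045
```

```bash
python3 - <<'E'
from h import *
plan((.4806,.0456,.098),25,1,4.5)
s=imaging.camera('side');cv2.imwrite('pics/k3.png',crop(s,225,150,90,90,6))
E
```

```text
p [0.4812 0.0447 0.1045] rot [1.800e+02 1.000e-02 2.444e+01] F [-1.01  0.47  0.84] Tq [ 0.01 -0.01 -0.01] rv [ 0.    0.   -0.01] |d| 0.65
[0.0, 0.0, -0.01, -0.02, -0.1, 0.65, 4.5],
```

View pics/k3.png

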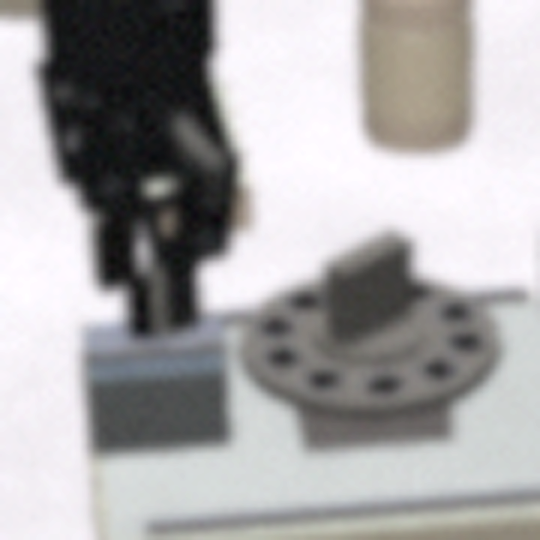

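Request:
servo_tool(moves=[[[0, 0, 0, 0, -0.1, 0.4, 3], [0, 0, 0, 0, 0, 0, 2], [0, 0, 0, 0, 0, 0, 1], [0, 0, 0, 0, 0, 0, 1], [0, 0, 0, 0, 0, 0, 1], [0, 0, 0, 0, 0, 0, 1]]], force=25)

```text
time: 13.7
ee_pos: [0.4817, 0.0468, 0.1023]
tcp_rot: [-179.9, -0.2, 24.5]
wrist_force: [-0.4, 0.4, -2.8]
opening: 0.0148
```

```bash
python3 - <<'E'
from h import *
o=bot.get_obs();p=o['ee_pos'];d=rot(-2.6)@[.03,0]
plan((p[0]+d[0],p[1]+d[1],p[2]),o['tcp_rot'][2],6,1)
E
```

```text
p [0.4817 0.0468 0.1023] rot [-179.93   -0.18   24.45] F [-0.36  0.39 -2.79] Tq [ 0.11 -0.11 -0.1 ] rv [-0.001 -0.003  0.   ] |d| 0.5
[-0.0, -0.001, 0.0, 0.45, 0.23, 0.0, 1],
[-0.0, -0.001, 0.0, 0.45, 0.23, 0.0, 1],
[-0.0, -0.001, 0.0, 0.45, 0.23, 0.0, 1],
[-0.0, -0.001, 0.0, 0.45, 0.23, 0.0, 1],
[-0.0, -0.001, 0.0, 0.45, 0.23, 0.0, 1],
[-0.0, -0.001, 0.0, 0.45, 0.23, 0.0, 1],
```

Request:
servo_tool(moves=[[[0, 0, 0, 0.45, 0.22, 0, 1], [0, 0, 0, 0.45, 0.22, 0, 1], [0, 0, 0, 0.45, 0.22, 0, 1], [0, 0, 0, 0.45, 0.22, 0, 1]]])

```text
time: 14.03
ee_pos: [0.502, 0.0457, 0.1023]
tcp_rot: [-179.9, -0.1, 24.4]
wrist_force: [-0.8, -0.5, -1.3]
opening: 0.0149
```

```bash
python3 - <<'E'
from h import *
o=bot.get_obs();p=o['ee_pos'];print((rot(-2.6).T@(p[:2]-[.4817,.0468])))
plan(p,24.5,1,1)
E
```

```text
[ 0.02034606 -0.00016763]
p [0.502  0.0457 0.1023] rot [-1.7994e+02 -6.0000e-02  2.4440e+01] F [-0.8  -0.48 -1.31] Tq [-0.25  0.34 -0.06] rv [-0.001 -0.001 -0.001] |d| 0.0
[-0.001, -0.001, -0.001, 0.0, 0.0, 0.0, 1],
```

Request:
servo_tool(moves=[[[0, 0, 0, 0.3, 0.15, 0, 1], [0, 0, 0, 0.3, 0.15, 0, 1], [0, 0, 0, 0.2, 0.1, 0, 1]]])

```text
time: 14.28
ee_pos: [0.5107, 0.0452, 0.1021]
tcp_rot: [-179.8, 0.2, 24.4]
wrist_force: [-24.4, 0.5, 11.4]
opening: 0.0146
```

```bash
python3 - <<'E'
from h import *
o=bot.get_obs();p=o['ee_pos'];print((rot(-2.6).T@(p[:2]-[.4817,.0468])))
plan(p,24.5,1,1)
s=imaging.camera('side');cv2.imwrite('pics/k4.png',crop(s,225,150,90,90,6))
E
```

```text
[ 0.02902256 -0.00026364]
p [0.5107 0.0452 0.1021] rot [-179.82    0.19   24.43] F [-24.4    0.52  11.37] Tq [ 0.07  4.9  -0.06] rv [-0.003  0.003 -0.001] |d| 0.0
[-0.003, 0.003, -0.001, 0.0, 0.0, 0.0, 1],
```

View pics/k4.png

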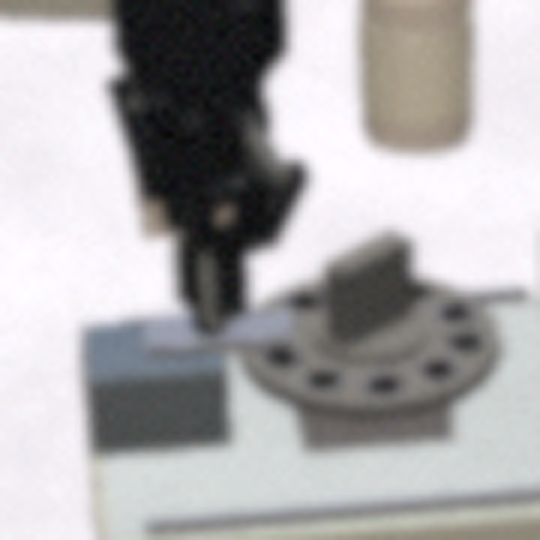

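It stopped at about 29 mm with 24 N, and the keeper's nose lies over the disc edge at about (295,325) in the crop. I'll relax, nudge once more to confirm the stop, then release.

Request:
servo_tool(moves=[[[0, 0, 0, 0, 0, 0, 1], [0, 0, 0, 0, 0, 0, 1], [0, 0, 0, 0.1, 0.05, 0, 1]]])

```text
time: 14.58
ee_pos: [0.5107, 0.0453, 0.1021]
tcp_rot: [-179.7, 0.4, 24.5]
wrist_force: [-14.5, -1.1, 5.2]
opening: 0.0149
```

```bash
python3 - <<'E'
from h import *
o=bot.get_obs();p=o['ee_pos'];print((rot(-2.6).T@(p[:2]-[.4817,.0468])))
plan(p,24.5,1,1)
E
```

```text
[ 0.02900465 -0.0001478 ]
p [0.5107 0.0453 0.1021] rot [-179.7     0.4    24.48] F [-14.51  -1.06   5.19] Tq [-0.06  2.68  0.12] rv [-0.005  0.007 -0.   ] |d| 0.0
[-0.005, 0.007, -0.0, 0.0, 0.0, 0.0, 1],
```

Request:
servo_tool(moves=[[[0, 0, 0, 0, 0, 0, 1], [0, 0, 0, 0, 0, 0, 1], [0, 0, 0, 0, 0, 0, 2], [0, 0, 0, 0, 0, 0, 3], [0, 0, 0, 0, 0, 0, 4], [0, 0, 0, 0, 0, 0, 4], [0, 0, 0, 0, 0, -2, 4], [0, 0, 0, 0, 0, -3, 4], [0, 0, 0, 0, 0, -4, 4], [0, 0, 0, 0, 0, -4, 4], [0, 0, 0, 0, 0, 0, 4]]])

```text
time: 15.5
ee_pos: [0.5123, 0.0452, 0.2363]
tcp_rot: [-179.7, 0.3, 24.5]
wrist_force: [0.7, 0.4, 0.7]
opening: 0.0396
```

```bash
python3 - <<'E'
from h import *
plan((.35,-.1,.25),30,8,4)
s=imaging.camera('side');cv2.imwrite('pics/f1.png',crop(s,225,150,110,90,7))
E
```

```text
p [0.5123 0.0452 0.2363] rot [-179.69    0.32   24.49] F [0.71 0.42 0.68] Tq [ 0.   -0.08 -0.04] rv [-0.006  0.005 -0.096] |d| 2.73
[-0.001, 0.001, -0.012, -2.6, 0.81, -0.16, 4],
[-0.001, 0.001, -0.012, -2.61, 0.78, -0.16, 4],
[-0.001, 0.001, -0.012, -2.62, 0.75, -0.16, 4],
[-0.001, 0.001, -0.012, -2.63, 0.72, -0.16, 4],
[-0.001, 0.001, -0.012, -2.64, 0.68, -0.17, 4],
[-0.001, 0.001, -0.012, -2.64, 0.65, -0.17, 4],
[-0.001, 0.001, -0.012, -2.65, 0.62, -0.17, 4],
[-0.001, 0.001, -0.012, -2.66, 0.59, -0.17, 4],
```

View pics/f1.png

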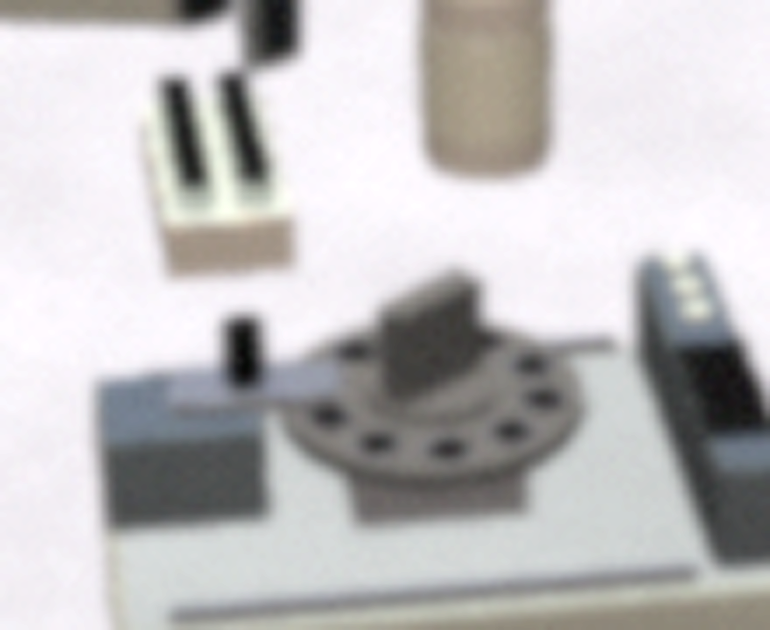

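Request:
servo_tool(moves=[[[0, 0, 0, -2.6, 0.8, 0, 4], [0, 0, 0, -2.6, 0.8, 0, 4], [0, 0, 0, -2.6, 0.8, 0, 4], [0, 0, 0, -2.6, 0.8, 0, 4], [0, 0, 0, -2.6, 2.5, 0, 4], [0, 0, 0, -2.0, 3, 0, 4], [0, 0, 0, -1, 3, 0, 4], [0, 0, 0, 0, 3, 0, 4], [0, 0, 0, 0, 1, 0, 4], [0, 0, 0, 0, 0, 0, 4], [0, 0, 0, 0, 0, 0, 4]]])

```text
time: 16.47
ee_pos: [0.428, -0.1709, 0.2269]
tcp_rot: [-179.6, 0.5, 24.6]
wrist_force: [1.1, 0.8, -0.1]
opening: 0.04
```

```bash
python3 - <<'E'
from h import *
o=bot.get_obs();print(o['ee_pos'],abs(o['qd']).max())
t=imaging.camera('top');s=imaging.camera('side');cv2.imwrite('pics/ftop.png',t);cv2.imwrite('pics/fside.png',s)
W=np.array([.582,.0415])
a=crop(t,210,150,95,95,4);b=crop(s,235,175,95,95,4)
for n,im,x,y in(('top',a,210,150),('side',b,235,175)):
    poly(n,im,x,y,4,W+rot(-2.6)@[-.072,0],-2.6,circ(.008),.121,(0,255,255))
    poly(n,im,x,y,4,W,-2.6,circ(.06),.083,(0,0,255))
    poly(n,im,x,y,4,W,-2.6,[(-.035,-.012),(-.035,.012)],.093,(0,255,0))
cv2.imwrite('pics/fov.png',np.hstack([a,b]))
E
```

```text
[ 0.42802797 -0.17088627  0.22686812] 0.8000722622578641
```

View pics/fov.png

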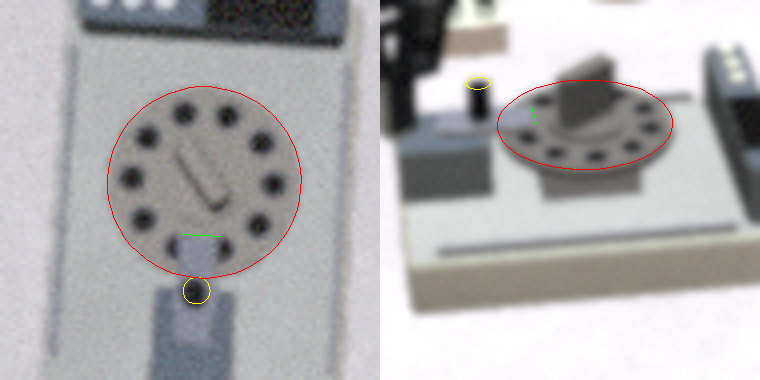

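View pics/ftop.png

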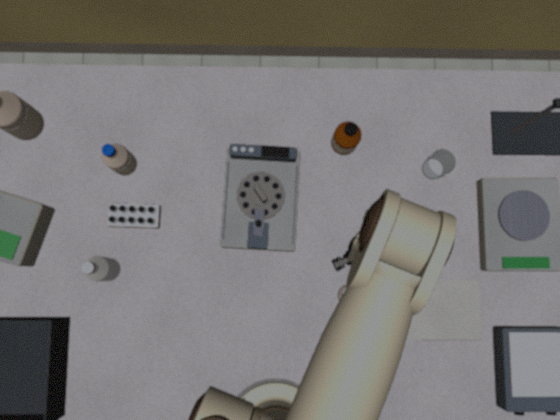

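The top view matches the seated disc and the keeper at 30 mm (knob and nose fall on the model outlines). The bystanders I can see are where they were, and the arm is clear.

```bash
python3 -c "
from workcell import bot
bot.job_done();print(bot.get_obs()['time'])"
```

```text
the job is handed in; nothing more can be done
the job is handed in; nothing more can be done
```

The carousel is seated in the well with the keeper slid in over its edge. The gripper let go and backed clear, and I handed the job in at about 16.6 s with no verdict reported.

- **Carousel:** I read the slot angle from the top camera, about 34° in world axes (36° from the changer's x). With the carousel turned to that angle the key dropped straight in, so no turning search was needed. Nothing resisted at the drive-face height. The disc stopped firmly at TCP z = 0.0959 m, where 0.0958 m was expected for fully home. The most force I read was about 13 N above the carousel's own weight, during one short test press against that stop.
- **Keeper:** I gripped the knob and pushed until it stopped hard at about 29 mm of measured travel, with a force peak of about 24 N. A second nudge did not move it. In both final views the knob and nose fall on the model outlines for 30 mm, and the disc sits at its home outline.
- **Disagreements:**
  - The two cameras differed by about 2–3 mm. I used a point between them for the well and the fit went cleanly.
  - One move towards the knob ran the last joint to 179.96° of its 180° range, and I changed the approach angle.
- **Bystanders:** In the final top picture the bottles, beaker and vial rack are where they started. The arm mostly hid the jar, so I could not fully confirm it; no move was planned near it.

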